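Plug and edge-check a timing cover

ROBOT

A 6-joint arm with a two-finger parallel gripper is mounted at the origin on the work surface. World frame = base frame: x ahead of the robot, y to its left, z up, the work surface at z = 0. Lengths are in mm, angles in rad, forces in N, time in s.
With the tool pointing down it reaches from about 400 to 925 mm from the base axis. Payload 3.4 kg.
Tool frame: the origin (TCP) lies between the finger pads; the fingertips stand 8 mm ahead of it and the grasp point (between the pads) lies 11 mm behind it; z points along the fingers, y is the line along which they close (so a half turn about z gives the same grasp; the last joint's range is limited). The gripper opens to 85 mm and grips with 20 to 120 N. Pads are 22 mm wide; open, the fingers measure 114 mm over their backs; the gripper's body (76 mm by 85 mm) begins 54 mm behind the grasp point. The pads swing forward as they close: fully open they stand 13 mm farther back than shut.
Start: joints at [1.25, 0.307, 1.506, -0, 1.328, -0.073], TCP at [140.497, 557.577, 239.305] pointing down, gripper open.
Joint ranges: [-3.12, 3.12], [-1.05, 2.28], [0.14, 2.33], [-1.42, 4.57], [0.1, 2.73], [-2.68, 2.68]. Speed limits (rad/s): [2.57, 2.57, 3.14, 3.14, 3.14, 3.14].

INTERFACE

Orientations are given as a unit quaternion [x, y, z, w].
In Python, from workcell import * gives the robot as it stands.
- The arm moves only by the tool play_rows, never from a script. Its argument "motion" is a list of rows, each a list of 5 numbers: the closure, from 0 (fully open) to 1 (shut), then the shift along the tool's x, y, z in m, then the turn about the tool's z in degrees. A call has 1 to 10 rows; each row shifts and turns the commanded pose from where the row before left it, along the tool's axes as they then stand; what a row does not reach is not made up. A row lasts 1/12 s, in which the tool goes at most 41.7 mm and 7.16 degrees, less where a joint would pass 70% of its speed; a pose out of reach is approached as far as the arm can. A call is refused whole if a number of a shift passes 0.0417 or a number of a turn 7.16, either way. A call with a gripper value outside its range is refused whole. The fingers move at their own pace and stop on an object; "force" is the grip in N (left out, the last holds). Time passes only in rows, so rows that do not move let the fingers close. It gives the time, the measured TCP pose, the force, the opening and the grip force at its end, in the units of the state.
- read_state(): the state, without advancing time (a new reading comes with each control period).
- snapshot(name): name is "side" or "top" or "wrist"; returns the picture (384x512x3 uint8, blue, green, red); there is no depth.
- camera_model(name): a dict with "vertical_fov" (degrees; the focal length in pixels is half the picture's height over the tangent of half this angle, whatever the lens; pixels are square), "cx", "cy" (the principal point, pixels), "k1" (the pictures are not rectified: a ray, as slopes to the right and down, at radius r is drawn at 1 + k1 r^2 times it, then the intrinsics apply), "eye" and "rotation" of the camera in the world. Camera axes: x right, y up, looking along -z (the intrinsics and any distortion apply to the point x, -y, -z); pixel columns grow to the right and rows downward; lengths in mm; the calibration is good to about 2 mm. A picture is of the moment at which its call begins: read the wrist's pose just before it. camera_model takes no time and is no camera call; for the wrist camera it gives the pose at the moment of the call.
- sign_off(): hands the job in; it is judged then, once.
Trained networks look in the newest picture that a camera, given by its name, has taken for a name from the list of things; names that differ only in an ending like _2 or _b are one class to them, and where a whole thing is asked for, a point or a joint stands for the part that bears it (a point fixed in the world has none). Each returns a list of dicts, best first, with "conf" (0 to 1); they miss things now and then, are a little off and sometimes report something else, mostly with a low value. They report only what shows in the picture. A call takes as long as a camera call. They do not tell look-alikes from the thing itself.
- search_frame(camera, name): "location" ([x, y, z] in mm, in world coordinates, good to about 4 mm: the middle of the surface that is visible of it).
The state is a dict: "clock": time; "q": joint angles; "joint_velocities": joint speeds; "joint_efforts": joint torques, N m; "ee_pos": TCP position; "tcp_rot": TCP orientation; "wrist_force": force on the tool from outside, world axes, zero at the start; "ft_torque": the same for the moment, N m; "gripper_width": finger opening in mm; "grip_force": force on a finger pad.
Only numpy, scipy, OpenCV 4.12 (cv2) and the standard library are available. Lean on these libraries where they do the work, as an engineer would, in place of code of your own. Each camera call takes 0.05 s, during which the arm holds its last target. There are 200 camera calls.

TASK

Put every black plug that lies on the bench into a free bore of the timing cover, any one will do, and press each one down until its flange sits flush on the boss. Then take the stylus from its rack, and starting at the tip of the cover's narrow end run the side of its upright shank along the cover's side wall once all the way round, anticlockwise seen from above, in steady but not heavy contact (never over 30 N), back to the narrow tip. Hang the stylus back in its rack, leave all plugs fully home, and leave the other things on the bench where they are.

Things in the scene. Friction and masses are not known exactly. Their poses are not given: they have to be found in the camera images.
- cover: Timing cover: pear-shaped aluminium casting fixed to the bench at any heading. Origin on the bench under its middle, x to the narrow end. Side wall to trace: vertical, 10 to 30 mm above the bench, free space under its rim (supports inside |x|<50, |y|<30 mm). Outline: arc radius 58 mm about (-30,0), arc radius 36 about (50,0), joined by straight tangents. On top four 42 mm round bosses, rims at 44 mm.
- bore0 (a point): Centre of the mouth of a bore in a boss, 44 mm above the bench, at (-50, 29) mm in the cover's frame. Bore diameter 34 mm. Inside, 5 mm below the rim, lies a stiff rubber seal disc that yields to a push of about 8 N, sinks at most 6.5 mm and stays where it was pushed.
- bore1 (a point): Centre of the mouth of a bore in a boss, 44 mm above the bench, at (-50, -29) mm in the cover's frame. Bore diameter 34 mm. Inside, 5 mm below the rim, lies a stiff rubber seal disc that yields to a push of about 8 N, sinks at most 6.5 mm and stays where it was pushed.
- bore2 (a point): Centre of the mouth of a bore in a boss, 44 mm above the bench, at (2, 0) mm in the cover's frame. Bore diameter 34 mm. Inside, 5 mm below the rim, lies a stiff rubber seal disc that yields to a push of about 8 N, sinks at most 6.5 mm and stays where it was pushed.
- bore3 (a point): Centre of the mouth of a bore in a boss, 44 mm above the bench, at (54, 0) mm in the cover's frame. Bore diameter 34 mm. Inside, 5 mm below the rim, lies a stiff rubber seal disc that yields to a push of about 8 N, sinks at most 6.5 mm and stays where it was pushed.
- edge0 (a point): Point on the cover's side wall, at the narrow tip counted anticlockwise seen from above, at mid-height (20 mm).
- edge1 (a point): Point on the cover's side wall, one eighth of the way round counted anticlockwise seen from above, at mid-height (20 mm).
- edge2 (a point): Point on the cover's side wall, a quarter of the way counted anticlockwise seen from above, at mid-height (20 mm).
- edge3 (a point): Point on the cover's side wall, three eighths of the way counted anticlockwise seen from above, at mid-height (20 mm).
- edge4 (a point): Point on the cover's side wall, halfway, at the broad end counted anticlockwise seen from above, at mid-height (20 mm).
- edge5 (a point): Point on the cover's side wall, five eighths of the way counted anticlockwise seen from above, at mid-height (20 mm).
- edge6 (a point): Point on the cover's side wall, three quarters of the way counted anticlockwise seen from above, at mid-height (20 mm).
- edge7 (a point): Point on the cover's side wall, seven eighths of the way counted anticlockwise seen from above, at mid-height (20 mm).
- plug0: One of 2 to 4 identical black plugs (the rest absent), at the start standing on the bench. Origin: centre of the stem's underside, z up. Stem 28 mm diameter, 0 to 10 mm, foot tapered to 22 mm; flange 40 mm diameter, 10 to 14 mm; grip knob 18 mm diameter, 14 to 44 mm. About 45 g. Put in a bore it rests on the seal, flange 5 mm above the rim; pressed home the flange lies on the rim (origin 34 mm above the bench).
- plug1: One of 2 to 4 identical black plugs (the rest absent), at the start standing on the bench. Origin: centre of the stem's underside, z up. Stem 28 mm diameter, 0 to 10 mm, foot tapered to 22 mm; flange 40 mm diameter, 10 to 14 mm; grip knob 18 mm diameter, 14 to 44 mm. About 45 g. Put in a bore it rests on the seal, flange 5 mm above the rim; pressed home the flange lies on the rim (origin 34 mm above the bench).
- plug2: One of 2 to 4 identical black plugs (the rest absent), at the start standing on the bench. Origin: centre of the stem's underside, z up. Stem 28 mm diameter, 0 to 10 mm, foot tapered to 22 mm; flange 40 mm diameter, 10 to 14 mm; grip knob 18 mm diameter, 14 to 44 mm. About 45 g. Put in a bore it rests on the seal, flange 5 mm above the rim; pressed home the flange lies on the rim (origin 34 mm above the bench).
- plug3: One of 2 to 4 identical black plugs (the rest absent), at the start standing on the bench. Origin: centre of the stem's underside, z up. Stem 28 mm diameter, 0 to 10 mm, foot tapered to 22 mm; flange 40 mm diameter, 10 to 14 mm; grip knob 18 mm diameter, 14 to 44 mm. About 45 g. Put in a bore it rests on the seal, flange 5 mm above the rim; pressed home the flange lies on the rim (origin 34 mm above the bench).
- stylus: Tracing stylus, hanging upright in its rack at the start. Origin at the tip, z up along its axis. Steel shank 8 mm diameter, 0 to 74 mm (lowest 5 mm tapers), then a square wooden handle 24 x 24 mm from 74 to 124 mm with sides along its x and y. 80 g. Trace with the side of the shank.
- rack: Fixed grey stylus rack: a 60 x 60 mm plate, 12 mm thick, its top 86 mm above the bench, on two 8 mm side walls at its y = +-26 mm. Origin on the bench below its middle. The stylus's shank hangs through the 17 mm hole in the middle, handle shoulder on the plate, tip 12 mm above the bench.
- bearing_cap: Bystander: steel bearing cap lying flat among the plugs, 56 x 24 x 24 mm. Origin under its centre.
- con_rod: Bystander: steel connecting rod lying flat, about 160 x 60 x 20 mm.
- wrench: Bystander: steel wrench lying towards the far side of the bench.
- screwdriver: Bystander: screwdriver lying towards the far side of the bench.
- socket: Bystander: upright steel wrench socket, 26 mm diameter, 35 mm high.
Things that resemble listed ones, but are neither listed nor needed, are in the scene too. What is shaped like the plug1 but blue or red is not meant.

How it is judged (in metres and radians):
On the way, in this order (a step that is already met when the one before it is completed fails the run):
1. every plug is in a bore and pressed fully home ((horizontal distance between plug0 and bore0 below 0.006 m or horizontal distance between plug0 and bore1 below 0.006 m or horizontal distance between plug0 and bore2 below 0.006 m or horizontal distance between plug0 and bore3 below 0.006 m) and z of plug0 in the frame of cover between 0.03 and 0.036 m and angle between each of plug0, plug1, plug2, plug3's own z axis and vertical below 0.12 rad and (horizontal distance between plug1 and bore0 below 0.006 m or horizontal distance between plug1 and bore1 below 0.006 m or horizontal distance between plug1 and bore2 below 0.006 m or horizontal distance between plug1 and bore3 below 0.006 m) and z of plug1 in the frame of cover between 0.03 and 0.036 m and (horizontal distance between plug2 and bore0 below 0.006 m or horizontal distance between plug2 and bore1 below 0.006 m or horizontal distance between plug2 and bore2 below 0.006 m or horizontal distance between plug2 and bore3 below 0.006 m) and z of plug2 in the frame of cover between 0.03 and 0.036 m and (horizontal distance between plug3 and bore0 below 0.006 m or horizontal distance between plug3 and bore1 below 0.006 m or horizontal distance between plug3 and bore2 below 0.006 m or horizontal distance between plug3 and bore3 below 0.006 m) and z of plug3 in the frame of cover between 0.03 and 0.036 m), for 0.2 s.
2. the stylus touches the cover's edge at the narrow tip (horizontal distance between stylus and edge0 below 0.016 m and z of stylus in the frame of cover between 0 and 0.027 m and contact force between stylus and cover above 0.3 N), for 0.3 s.
3. the stylus touches the cover's edge one eighth of the way round (horizontal distance between stylus and edge1 below 0.016 m and z of stylus in the frame of cover between 0 and 0.027 m and contact force between stylus and cover above 0.3 N), for 0.3 s.
4. the stylus touches the cover's edge a quarter of the way (horizontal distance between stylus and edge2 below 0.016 m and z of stylus in the frame of cover between 0 and 0.027 m and contact force between stylus and cover above 0.3 N), for 0.3 s.
5. the stylus touches the cover's edge three eighths of the way (horizontal distance between stylus and edge3 below 0.016 m and z of stylus in the frame of cover between 0 and 0.027 m and contact force between stylus and cover above 0.3 N), for 0.3 s.
6. the stylus touches the cover's edge halfway, at the broad end (horizontal distance between stylus and edge4 below 0.016 m and z of stylus in the frame of cover between 0 and 0.027 m and contact force between stylus and cover above 0.3 N), for 0.3 s.
7. the stylus touches the cover's edge five eighths of the way (horizontal distance between stylus and edge5 below 0.016 m and z of stylus in the frame of cover between 0 and 0.027 m and contact force between stylus and cover above 0.3 N), for 0.3 s.
8. the stylus touches the cover's edge three quarters of the way (horizontal distance between stylus and edge6 below 0.016 m and z of stylus in the frame of cover between 0 and 0.027 m and contact force between stylus and cover above 0.3 N), for 0.3 s.
9. the stylus touches the cover's edge seven eighths of the way (horizontal distance between stylus and edge7 below 0.016 m and z of stylus in the frame of cover between 0 and 0.027 m and contact force between stylus and cover above 0.3 N), for 0.3 s.
10. the stylus touches the cover's edge at the narrow tip again, after the full round (all of step 2), for 0.3 s.
At the end, for the whole second after the job is handed in: Every plug present sits in a bore of the cover (within 6 mm of its centre, upright) with its flange within 2 mm of the boss rim; the stylus hangs upright and at rest in its rack with its shoulder on the plate (within 5 mm) (all of step 1 and horizontal distance between stylus and rack below 0.01 m and angle between stylus's own z axis and vertical below 0.12 rad and height (world z) of stylus between 0.006 and 0.017 m and linear speed of each of stylus, plug0, plug1, plug2, plug3 below 0.02 m/s); the robot touches nothing.
It fails at once if the stylus is pressed on the cover with more than 30 N (contact force between stylus and cover above 30 N).
It fails at once if a bystander is shifted by more than 5 cm (distance of any of bearing_cap, con_rod, wrench, screwdriver, socket from where it was at the start of the episode above 0.05 m).
Of plug0, plug1, plug2, plug3 only 2 to 4 are there at a start; the rules pass over those that are not, and their reading is None.
At some moment in a run one of plug0, plug1, plug2, plug3 may be knocked a few centimetres aside while the robot is not near it.
It also fails if it takes over 210 s, if anything falls off the work surface, if the arm or the gripper's body presses on something with over 40 N, if the wrist force passes 120 N, or if a joint passes its speed limit or range.

## Working session

There is one attempt and no reset: what is moved stays moved. The work goes in short steps, Python scripts to look and compute and a tool call to move; the robot and the scene stay as the last step left them, time stands still between calls to the robot, and variables do not carry over. Pictures are saved under pics/ and viewed, at most 14 in all, crops included, and the job is handed in when it is done.

Besides the shell and the picture viewer there is one more tool, called after "Request:" in YAML: its name, and indented under it one key for each argument. play_rows: Moves the arm, as the interface text tells. Its arguments: {"type":"object","properties":{"motion":{"type":"array"},"force":{"type":"number"}},"required":["motion"]}

```bash
ls; mkdir -p pics
python3 - <<'E'
from workcell import *
import cv2
s=read_state();print(s)
for c in ["top","side"]:
    im=snapshot(c);cv2.imwrite(f"pics/{c}0.png",im)
    m=camera_model(c);print(c,m)
    for n in ["plug0","cover","bore0","bore3","edge0","stylus","rack","socket","bearing_cap","con_rod"]:
        print(n,[([round(v) for v in d["location"]],round(d["conf"],2)) for d in search_frame(c,n)][:6])
E
```

```text
pics
{'clock': 0.0, 'q': array([ 1.25047309e+00,  3.07521115e-01,  1.50767303e+00, -3.38937413e-05,
        1.32839664e+00, -7.35179941e-02]), 'joint_velocities': array([-0.00060263,  0.00036265,  0.00064153,  0.00062496, -0.0001242 ,
        0.00146475]), 'joint_efforts': array([ 7.69445560e-04, -4.57543123e+01, -2.51913071e+01,  1.46098646e-04,
        1.34707993e-02,  3.80174271e-06]), 'ee_pos': array([140.30619084, 556.91398583, 238.41087638]), 'tcp_rot': array([ 1.23085543e-01,  9.92395562e-01, -9.82974582e-04, -1.79337945e-04]), 'wrist_force': array([-1.32281007,  0.06590892, -0.1259927 ]), 'ft_torque': array([ 0.01202076, -0.00468106, -0.03998836]), 'grip_force': 0.0, 'gripper_width': 85.42903711525662}
top {'vertical_fov': 57.80195222480129, 'cx': 260.4672502682827, 'cy': 194.6157613339161, 'k1': -0.07733160435112045, 'eye': array([369.20032209,  25.95656397, 964.15769886]), 'rotation': array([ 0.08561218, -0.08319838, -0.68150875,  0.72200721])}
plug0 [([483, 432, 13], 0.62), ([526, 357, 11], 0.58), ([616, 389, 14], 0.51), ([397, 234, 16], 0.47), ([499, 249, 10], 0.44)]
cove
[... 657 characters left out ...]
 'rotation': array([-0.05330987,  0.48370102,  0.87071509, -0.07103952])}
plug0 [([479, 446, 14], 0.77), ([499, 255, 12], 0.7), ([533, 370, 10], 0.69), ([609, 400, 23], 0.6), ([401, 244, 14], 0.57), ([445, -289, 118], 0.16)]
cover [([582, 5, 25], 0.64), ([498, 260, 12], 0.58), ([443, -285, 121], 0.47)]
bore0 [([582, 4, 29], 0.74), ([532, 368, 10], 0.73)]
bore3 [([582, 4, 29], 0.74), ([532, 368, 10], 0.73)]
edge0 [([583, 9, 29], 0.65), ([442, -266, 53], 0.42)]
stylus [([579, 7, 27], 0.73)]
rack [([443, -268, 53], 0.92), ([584, 7, 27], 0.45)]
socket [([588, -339, 25], 0.53), ([702, -349, 19], 0.34)]
bearing_cap [([597, 293, 17], 0.65)]
con_rod [([704, -348, 16], 0.54), ([587, -342, 22], 0.48)]
```

View pics/top0.png

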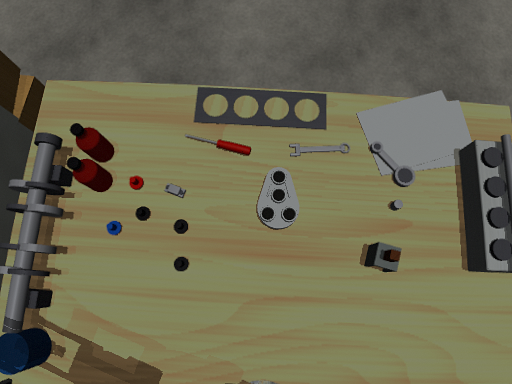

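View pics/side0.png

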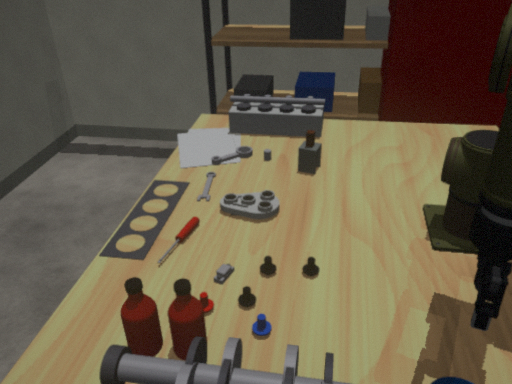

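Top: black plugs at about (143,213), (181,226), (181,263); the blue and red ones are decoys. The cover is at (278,195), narrow end up, with all four bores empty. The rack is at (385,256). I'll refine these by pixel.

```bash
cat > h.py <<'E'
from workcell import *
import cv2, numpy as np
from scipy.spatial.transform import Rotation as R
from scipy.optimize import least_squares
def K(m): 
    f=192/np.tan(np.radians(m["vertical_fov"]/2)); return np.array([[f,0,m["cx"]],[0,f,m["cy"]],[0,0,1]]),np.array([m["k1"],0,0,0.])
def proj(m,P):
    P=np.atleast_2d(np.asarray(P,float)); p=R.from_quat(m["rotation"]).inv().apply(P-m["eye"])*[1,-1,-1]
    k,d=K(m); s=p[:,:2]/p[:,2:]; return s*(1+d[0]*(s**2).sum(1,keepdims=True))*k[0,0]+[m["cx"],m["cy"]]
def back(m,uv,z):
    k,d=K(m); s=cv2.undistortPoints(np.array(uv,float).reshape(-1,1,2),k,d)[:,0]
    r=R.from_quat(m["rotation"]).apply(np.c_[s[:,0],-s[:,1],-np.ones(len(s))])
    return m["eye"]+r*((z-m["eye"][2])/r[:,2])[:,None]
def tool(dx,dy):  # world shift -> tool-frame shift
    return R.from_quat(read_state()["tcp_rot"]).inv().apply([dx,dy,0])
B=np.array([[-50,29],[-50,-29],[2,0],[54,0.]])
def blobs(im,lo,hi,thr=45):
    g=im.max(2); n,l,s,c=cv2.connectedComponentsWithStats((g<thr).astype(np.uint8))
    return [(c[i].round(1).tolist(),int(s[i,4])) for i in range(1,n) if lo<s[i,4]<hi]
def fitcover(pts):  # pts world xy ordered as B
    q=lambda p:np.array([[np.cos(p[2]),-np.sin(p[2])],[np.sin(p[2]),np.cos(p[2])]])
    f=lambda p:((q(p)@B.T).T+p[:2]-pts).ravel()
    r=least_squares(f,[*pts.mean(0),np.arctan2(*(pts[3]-pts[:2].mean(0))[::-1])]);return r.x,r.fun
E
python3 - <<'E'
from h import *
m=camera_model("top");im=cv2.imread("pics/top0.png")
for b,a in blobs(im,15,400):
    if 120<b[0]<410 and 160<b[1]<275: print(b,a,back(m,[b],44)[0].round())
a=cv2.resize(im[160:235,240:315],None,fx=5,fy=5,interpolation=2)
b=cv2.resize(im[220:295,345:420],None,fx=5,fy=5,interpolation=2)
cv2.imwrite("pics/c1.png",np.hstack([a,b]))
E
```

```text
[387.0, 167.2] 89 [ 693. -315.   44.]
[278.6, 176.3] 98 [648. -11.  44.]
[278.3, 194.6] 103 [596. -13.  44.]
[393.0, 206.3] 35 [ 582. -328.   44.]
[142.6, 213.1] 152 [523. 352.  44.]
[267.4, 213.0] 104 [544.  14.  44.]
[288.8, 213.7] 105 [545. -43.  44.]
[180.7, 226.1] 153 [495. 244.  44.]
[370.9, 254.7] 203 [ 447. -265.   44.]
[386.9, 255.8] 107 [ 447. -308.   44.]
[180.8, 263.6] 158 [396. 233.  44.]
[386.6, 269.8] 30 [ 410. -307.   44.]
```

View pics/c1.png

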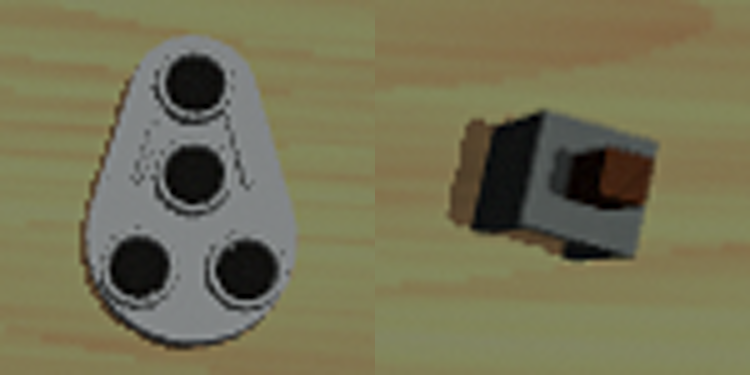

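Request:
play_rows:
  motion:
    - [0.4,-0.0327,-0.0249,0,0]
    - [0.4,-0.0327,-0.0249,0,0]
    - [0.4,-0.0327,-0.0249,0,0]
    - [0.4,-0.0327,-0.0249,0,0]
    - [0.4,-0.0327,-0.0249,0,0]
    - [0.4,-0.0327,-0.0249,0,0]
    - [0.4,-0.0327,-0.0249,0,0]
    - [0.4,-0.0327,-0.0249,0,0]
    - [0.4,-0.0327,-0.0249,0,0]
    - [0.4,-0.0327,-0.0249,0,0]
  force: 60

```text
clock: 1.93
ee_pos: [397.7, 234.5, 239.6]
tcp_rot: [0.123, 0.992, 0.0, 0.0]
wrist_force: [0.1, 0.9, -0.5]
gripper_width: 51.4
grip_force: 0.0
```

```bash
cat >> h.py <<'E'
def look(name,z,fn=None,lo=100,hi=20000,thr=45):
    s=read_state();m=camera_model("wrist");im=snapshot("wrist");cv2.imwrite(f"pics/{name}.png",im)
    print("tcp",s["ee_pos"].round(1),"x",R.from_quat(s["tcp_rot"]).apply([1,0,0]).round(3),"w",round(s["gripper_width"],1),"t",round(s["clock"],1))
    for b,a in blobs(im,lo,hi,thr):
        p=back(m,[b],z)[0]; print(b,a,p.round(1),"tool d",tool(*(p-s["ee_pos"])[:2])[:2].round(1))
    for n in ([fn] if fn else []): print([(np.round(d["location"]),round(d["conf"],2)) for d in search_frame("wrist",n)])
    return m,im
E
python3 - <<'E'
from h import *
m,im=look("w1",44,"plug0");print(m)
E
```

```text
tcp [397.7 234.5 239.6] x [-0.97   0.244 -0.001] w 51.4 t 1.9
[254.6, 163.9] 616 [396.  239.4  44. ] tool d [2.8 4.3]
[281.5, 235.9] 553 [488.8 249.4  44. ] tool d [-84.6  37.1]
[369.2, 237.0] 658 [516.9 352.2  44. ] tool d [-86.3 143.6]
[(array([498., 248.,  13.]), 0.85), (array([527., 358.,  13.]), 0.71), (array([399., 240.,  13.]), 0.63), (array([484., 433.,  16.]), 0.56)]
{'vertical_fov': 64.79393499585032, 'cx': 251.07931473939405, 'cy': 187.25368136822766, 'k1': -0.061990173938277646, 'eye': array([331.31082666, 251.07192698, 376.22401039]), 'rotation': array([-0.1064711 , -0.08399356,  0.60880364,  0.78164385])}
```

View pics/w1.png

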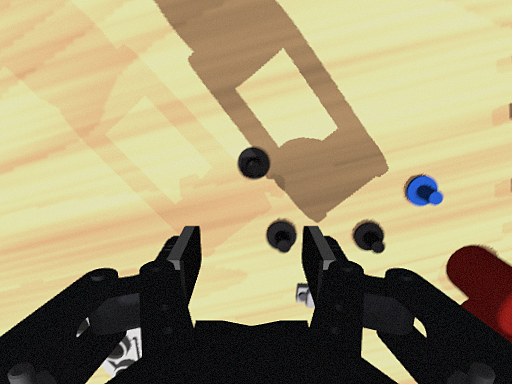

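Wrist view: black plugs at (254,164), (281,236) and (369,237); the blue decoy is at (424,191). I'll fit the plug silhouettes to get their positions.

```bash
cat >> h.py <<'E'
t=np.linspace(0,2*np.pi,24,endpoint=False);C=np.c_[np.cos(t),np.sin(t)]
def ring(r,z): return np.c_[r*C,np.full(24,z)]
def sil(m,x,y,z0=0):
    im=np.zeros((384*4,512*4),np.uint8)
    for parts in [[(20,10),(20,14)],[(9,14),(9,44)],[(11,0),(14,4),(14,10)]]:
        P=np.vstack([ring(r,z+z0) for r,z in parts])+[x,y,0]
        cv2.fillConvexPoly(im,cv2.convexHull((proj(m,P)*4).astype(np.float32)).astype(np.int32),1)
    M=cv2.moments(im,True);return np.array([M["m10"],M["m01"]])/M["m00"]/4-0.375+.25
def plugfit(m,c,z0=0):
    p=back(m,[c],14+z0)[0][:2]
    for _ in range(3): p=p+back(m,[c],14+z0)[0][:2]-back(m,[sil(m,*p,z0)],14+z0)[0][:2]
    return p
E
python3 - <<'E'
from h import *
m=camera_model("wrist")
s=read_state()
for c in [(254.6,163.9),(281.5,235.9),(369.2,237.)]:
    p=plugfit(m,c);print("w",p.round(1),tool(*(p-s["ee_pos"][:2]))[:2].round(1))
mt=camera_model("top")
for c in [(180.8,263.6),(180.7,226.1),(142.6,213.1)]: print("t",plugfit(mt,c).round(1))
pts=back(mt,[(267.4,213.),(288.8,213.7),(278.3,194.6),(278.6,176.3)],44)[:,:2]
print(fitcover(pts))
E
```

```text
w [406.4 235.2] [-4.7  4.7]
w [507.1 245.6] [-99.5  40. ]
w [537.5 356.6] [-101.   155.1]
t [396.5 239.3]
t [498.3 250.5]
t [528.2 361.9]
(array([ 5.94428540e+02, -1.30535854e+01,  3.08398095e-02]), array([-0.22923111,  0.27809572,  0.16145946, -0.10726646,  0.04590707,
       -0.13316863,  0.02186459, -0.03766063]))
```

Run:
```python
from h import *
m=camera_model("wrist");im=cv2.imread("pics/w1.png");s=read_state()
for thr in (60,75,90):
  for c,a in blobs(im,300,1500,thr):
    p=plugfit(m,c);print(thr,c,a,p.round(1),tool(*(p-s["ee_pos"][:2]))[:2].round(1))
print(im[164,230:280].max(1))
```

```text
60 [253.5, 162.7] 731 [404.6 234.3] [-3.1  3.3]
60 [281.1, 235.6] 657 [506.6 245.2] [-99.1  39.5]
60 [369.2, 237.0] 680 [537.5 356.6] [-101.   155.1]
75 [253.6, 162.6] 757 [404.6 234.5] [-3.1  3.4]
75 [281.2, 235.4] 671 [506.3 245.3] [-98.8  39.5]
75 [369.2, 236.9] 694 [537.3 356.6] [-100.9  155.1]
90 [253.7, 162.7] 777 [404.7 234.6] [-3.2  3.6]
90 [281.1, 235.3] 690 [506.2 245.3] [-98.7  39.4]
90 [369.2, 236.8] 710 [537.2 356.7] [-100.7  155.1]
[227 229 228 228 227 232 226 158  88  39  33  33  32  27  29  30  17  18
  27  41  52  50  37  33  36  35  37  34  26  25  23  26  34  32  31  25
  28  31  24  67 126 160 163 159 160 161 157 159 160 162]
```

Run:
```python
from h import *
m=camera_model("wrist");print(m["eye"],read_state()["ee_pos"],read_state()["joint_velocities"].round(3))
P=[[400,240,14]];print(proj(m,P),back(m,proj(m,P),14),sil(m,400,240))
m,im=look("w2",44)
s=read_state()
for c,a in blobs(im,300,1500,75):
    p=plugfit(m,c);print(c,a,p.round(1),tool(*(p-s["ee_pos"][:2]))[:2].round(1))
```

```text
[334.20731502 249.22234704 376.05638004] [400.7503522  231.89174246 239.6667958 ] [ 0.089 -0.006  0.018  0.078  0.018  0.075]
[[257.35323994 158.58088707]] [[400. 240.  14.]] [257.10812482 157.91153259]
tcp [400.8 231.9 239.7] x [-0.968  0.251 -0.003] w 51.2 t 2.0
[257.5, 158.7] 681 [394.7 240.9  44. ] tool d [8.1 7.2]
[284.5, 231.6] 563 [488.  250.4  44. ] tool d [-79.8  39.8]
[372.9, 232.2] 722 [516.2 353.6  44. ] tool d [-81.3 146.7]
[256.2, 157.8] 818 [399.6 239. ] [0.4 5.1]
[284.4, 231.1] 710 [501.6 250.7] [-95.4  42. ]
[373.0, 232.1] 748 [531.8 362.6] [-96.6 157.9]
```

Request:
play_rows:
  motion:
    - [0.4,-0.0005,0.003,0.03,0]
    - [0.4,0,0,0.035,0]
    - [0.4,0,0,0.035,0]
    - [0.4,0,0,0.035,0]
    - [0.4,0,0,0.035,0]
    - [0.4,0,0,0.025,0]
    - [0.4,0,0,0.018,0]
    - [0.4,0,0,0,0]
    - [0.4,0,0,0,0]
    - [1,0,0,0,0]
  force: 60

```text
clock: 2.92
ee_pos: [398.2, 240.1, 27.1]
tcp_rot: [0.123, 0.992, 0.0, 0.0]
wrist_force: [-0.1, 0.6, -0.6]
gripper_width: 40.7
grip_force: 0.0
```

Request:
play_rows:
  motion:
    - [1,0,0,0,0]
    - [1,0,0,0,0]
    - [1,0,0,0,0]
    - [1,0,0,0,0]
    - [1,0,0,-0.01,0]
    - [1,0,0,-0.04,0]
    - [1,0,0,-0.04,0]
    - [1,0,0,-0.04,0]
    - [1,0,0,0,0]
    - [1,0,0,0,0]
  force: 60

```text
clock: 3.75
ee_pos: [400.1, 240.0, 159.7]
tcp_rot: [0.123, 0.992, 0.002, 0.004]
wrist_force: [0.1, -0.4, -1.5]
gripper_width: 16.1
grip_force: 58.6
```

Request:
play_rows:
  motion:
    - [1,0,0,0,7.1]
    - [1,0,0,0,7.1]
    - [1,0,0,0,7.1]
    - [1,0,0,0,7.1]
    - [1,0,0,0,7.1]
    - [1,0,0,0,7.1]
    - [1,0,0,0,7.1]
    - [1,0,0,0,7.1]
    - [1,0,0,0,7.1]
    - [1,0,0,0,7.1]

```text
clock: 4.58
ee_pos: [396.5, 238.3, 154.8]
tcp_rot: [0.679, 0.734, -0.002, -0.001]
wrist_force: [-0.3, 0.4, -0.6]
gripper_width: 15.7
grip_force: 58.5
```

Request:
play_rows:
  motion:
    - [1,0,0,0,4.9]
    - [1,0,0,0,0]
    - [1,-0.03,0.03,0,0]
    - [1,-0.03,0.03,0,0]
    - [1,-0.03,0.03,0,0]
    - [1,-0.03,0.03,0,0]
    - [1,-0.03,0.03,0,0]
    - [1,-0.03,0.03,0,0]
    - [1,-0.02,0.02,0,0]
    - [1,0,0,0,0]

```text
clock: 5.42
ee_pos: [599.2, 37.4, 155.2]
tcp_rot: [0.708, 0.706, 0.0, 0.002]
wrist_force: [0.4, 1.4, -0.7]
gripper_width: 16.0
grip_force: 58.7
```

Request:
play_rows:
  motion:
    - [1,0,0,0,0]
    - [1,0,0,0,0]
    - [1,0,0,0,0]
    - [1,0,0,0,0]

```text
clock: 5.75
ee_pos: [593.2, 43.2, 156.0]
tcp_rot: [0.707, 0.708, -0.0, -0.001]
wrist_force: [-0.5, 0.9, -0.5]
gripper_width: 15.6
grip_force: 58.7
```

Run:
```python
from h import *
m,im=look("w3",44,"bore0",150,4000,60)
```

```text
tcp [593.2  43.2 156. ] x [-0.001  1.     0.   ] w 15.6 t 5.8
[(array([586.,   6.,  27.]), 0.71), (array([597.,  53., 151.]), 0.6)]
```

View pics/w3.png

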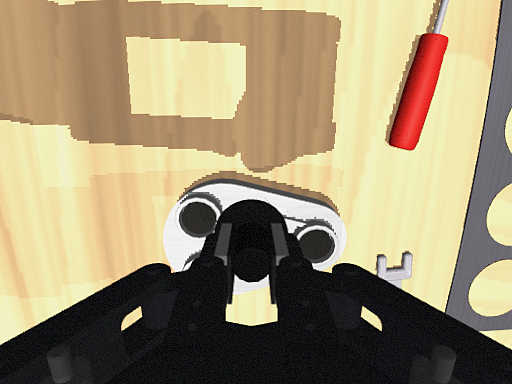

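Wrist: bore0 at about (198,217), bore3 at about (317,245), and the held plug in the middle over the cover. I'll refine the bore centres.

```bash
cat >> h.py <<'E'
def bores(m,im,seeds,thr=110):
    out=[]
    g=cv2.GaussianBlur(im.max(2),(3,3),0)
    for u,v in seeds:
        n,l,s,c=cv2.connectedComponentsWithStats((g<thr).astype(np.uint8));i=l[int(v),int(u)]
        out.append((c[i].round(1),s[i,4],back(m,[c[i]],44)[0][:2].round(1)))
    return out
E
python3 - <<'E'
from h import *
m,im=look("w4",44)
g=im.max(2);print(g[217,170:230:3],g[245,290:345:3])
for t in (60,80,100,120):print(t,bores(m,im,[(198,217),(320,245)],t))
E
```

```text
tcp [593.7  43.1 156.4] x [-0.001  1.     0.   ] w 16.1 t 5.8
[202.1, 213.6] 331 [550.3  18.   44. ] tool d [-25.1 -43.4]
[242 243 248  67  41  55  50  48  46  41  44  42  49  50  48  94 206  11
  26  19] [ 25  20  31  25  42  39  35  40  42  39  39  43  45  39  60 241 230 243
 241]
60 [(array([197.5, 217.7]), np.int32(832), array([546.1,  14.2])), (array([254. , 324.4]), np.int32(50289), array([596.2, -99. ]))]
80 [(array([252.8, 321. ]), np.int32(52564), array([595.1, -94.9])), (array([252.8, 321. ]), np.int32(52564), array([595.1, -94.9]))]
100 [(array([253.1, 320.2]), np.int32(53158), array([595.3, -94. ])), (array([253.1, 320.2]), np.int32(53158), array([595.3, -94. ]))]
120 [(array([282.3, 303.9]), np.int32(61230), array([623.5, -75. ])), (array([282.3, 303.9]), np.int32(61230), array([623.5, -75. ]))]
```

Request:
play_rows:
  motion:
    - [1,-0.005,-0.009,0.01,0]
    - [1,-0.01,-0.016,0.02,0]
    - [1,-0.009,-0.016,0.02,0]
    - [1,-0.0048,-0.0079,0.012,0]
    - [1,0,0,0.004,0]
    - [1,0,0,0,0]
    - [1,0,0,0,0]
    - [1,0,0,0,0]
    - [1,0,0,0,0]
    - [1,0,0,0,0]

```text
clock: 6.73
ee_pos: [547.0, 13.6, 91.2]
tcp_rot: [0.707, 0.707, 0.001, 0.001]
wrist_force: [-0.0, -0.4, -0.1]
gripper_width: 16.0
grip_force: 58.7
```

Run:
```python
from h import *
m,im=look("w5",44)
for t in (60,100):print(t,bores(m,im,[(200,217)],t))
```

```text
tcp [547.   13.6  91.2] x [ 0.  1. -0.] w 16.0 t 6.7
[398.0, 239.2] 229 [645.8  -6.   44. ] tool d [-19.6  98.8]
60 [(array([254.3, 143.5]), np.int32(143169), array([548.7,  58.1]))]
100 [(array([251.8, 140.6]), np.int32(138464), array([547.1,  59.8]))]
```

View pics/w5.png

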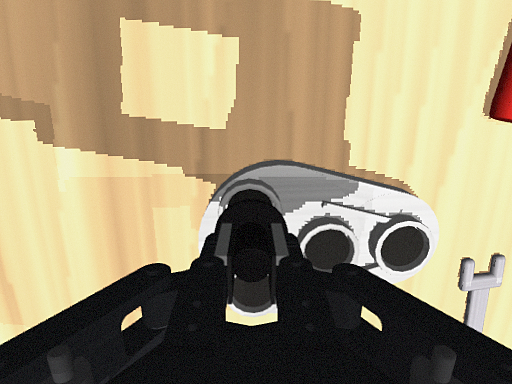

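Request:
play_rows:
  motion:
    - [1,0.0007,-0.0025,0,0]
    - [1,0,0,0.005,0]
    - [1,0,0,0.005,0]
    - [1,0,0,0.005,0]
    - [1,0,0,0.005,0]
    - [1,0,0,0.003,0]
    - [1,0,0,0,0]
    - [1,0,0,0,0]

```text
clock: 7.45
ee_pos: [543.2, 14.0, 66.9]
tcp_rot: [0.707, 0.707, -0.0, -0.0]
wrist_force: [-0.4, -0.1, -1.1]
gripper_width: 15.8
grip_force: 58.8
```

Request:
play_rows:
  motion:
    - [1,0,0,0.002,0]
    - [1,0,0,0.002,0]
    - [1,0,0,0.002,0]
    - [1,0,0,0.002,0]
    - [1,0,0,0,0]
    - [1,0,0,0,0]

```text
clock: 7.95
ee_pos: [543.5, 14.1, 61.8]
tcp_rot: [0.707, 0.707, 0.001, 0.001]
wrist_force: [-3.4, 0.4, 18.8]
gripper_width: 15.7
grip_force: 61.1
```

Request:
play_rows:
  motion:
    - [1,0,0,0.0015,0]
    - [1,0,0,0.0015,0]
    - [1,0,0,0,0]
    - [1,0,0,0,0]

```text
clock: 8.28
ee_pos: [543.6, 14.0, 61.6]
tcp_rot: [0.707, 0.707, 0.001, 0.001]
wrist_force: [-10.5, -0.4, 41.5]
gripper_width: 15.9
grip_force: 63.5
```

Request:
play_rows:
  motion:
    - [1,0,0,-0.003,0]
    - [0.5,0,0,0,0]
    - [0.5,0,0,0,0]
    - [0.5,0,0,0,0]
    - [0.5,0,0,-0.01,0]
    - [0.5,0,0,-0.025,0]
    - [0.5,0,0,-0.035,0]
    - [0.5,0.01,-0.001,-0.025,0]
    - [0.5,0.025,-0.005,0,0]
    - [0.5,0.03,-0.006,0,0]

```text
clock: 9.12
ee_pos: [533.5, 78.5, 156.7]
tcp_rot: [0.708, 0.706, 0.002, 0.002]
wrist_force: [-0.8, -0.1, -0.2]
gripper_width: 42.8
grip_force: 0.0
```

Request:
play_rows:
  motion:
    - [0.5,0.035,-0.007,0,0]
    - [0.5,0.035,-0.007,0,0]
    - [0.5,0.03,-0.007,0,0]
    - [0.5,0.02,-0.006,0,0]
    - [0.5,0.012,-0.003,0,0]
    - [0.5,0.005,-0.001,0,0]
    - [0.5,0,0,0,0]
    - [0.5,0,0,0,0]
    - [0.5,0,0,0,0]
    - [0.5,0,0,0,0]

```text
clock: 9.95
ee_pos: [500.7, 214.8, 154.3]
tcp_rot: [0.708, 0.706, -0.0, 0.0]
wrist_force: [0.0, 0.0, -0.2]
gripper_width: 42.5
grip_force: 0.0
```

Run:
```python
from h import *
m,im=look("w6",44)
mt=camera_model("top");it=snapshot("top");cv2.imwrite("pics/top1.png",it)
s=read_state()
for M,I,lo,hi in ((m,im,300,2500),(mt,it,100,200)):
  for c,a in blobs(I,lo,hi,75 if M is m else 45):
    p=plugfit(M,c);print(c,a,p.round(1),tool(*(p-s["ee_pos"][:2]))[:2].round(1))
    if M is mt: print(plugfit(M,c,34))
a=cv2.resize(it[150:240,220:340],None,fx=4,fy=4);b=cv2.resize(im,(480,360));cv2.imwrite("pics/c2.png",np.vstack([a[:240],b]))
```

```text
tcp [500.7 214.8 154.3] x [ 0.002  1.    -0.   ] w 42.5 t 9.9
[288.9, 15.5] 1074 [528.9 347.1  44. ] tool d [132.3  27.8]
[251.5, 140.2] 1448 [500.8 254.   44. ] tool d [39.1 -0.1]
[287.1, 13.9] 1309 [531.2 361.4] [146.4  30.2]
[251.5, 140.3] 1487 [501.1 249.7] [34.7  0.3]
[474.3, 247.4] 397 [730.4 141.9] [-72.7 229.9]
[77.8, 130.2] 149 [766.9 595.6] [381.2 265.4]
[752.54727164 575.06995965]
[506.5, 183.4] 194 [ 677.2 -694.9] [-909.6  178.5]
[ 666.14906057 -669.56332577]
[267.1, 214.0] 160 [546.4  13.7] [-201.2   46.1]
[540.08627838  14.15428953]
[288.8, 213.7] 102 [550.6 -46.6] [-261.6   50.5]
[544.19848853 -43.90204738]
[370.8, 254.6] 193 [ 449.8 -275.6] [-490.7  -49.8]
[ 446.90840734 -264.71888282]
```

View pics/c2.png

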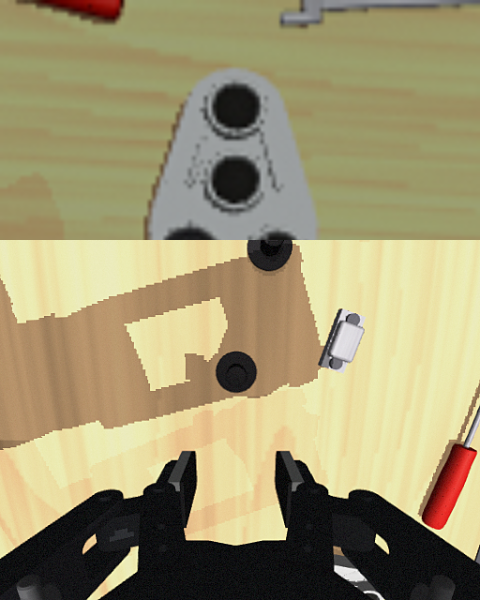

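B is at (251,140) in the wrist view, undisturbed. Now I'll grasp it.

Request:
play_rows:
  motion:
    - [0.5,0.01,0,0.01,0]
    - [0.5,0.015,0.0003,0.02,0]
    - [0.5,0.0097,0,0.03,0]
    - [0.5,0,0,0.03,0]
    - [0.5,0,0,0.02,0]
    - [0.5,0,0,0.012,0]
    - [0.5,0,0,0.0055,0]
    - [0.5,0,0,0,0]
    - [0.5,0,0,0,0]
    - [0.5,0,0,0,0]

```text
clock: 10.88
ee_pos: [501.5, 251.2, 27.6]
tcp_rot: [0.707, 0.707, 0.001, 0.0]
wrist_force: [0.2, 1.1, -0.5]
gripper_width: 42.7
grip_force: 0.0
```

Request:
play_rows:
  motion:
    - [1,0,0,0,0]
    - [1,0,0,0,0]
    - [1,0,0,0,0]
    - [1,0,0,0,0]
    - [1,0,0,-0.01,0]
    - [1,0,0,-0.025,0]
    - [1,0,0,-0.025,0]
    - [1,0,0,-0.01,0]
    - [1,0,0,0,0]
    - [1,0,0,0,0]
  force: 60

```text
clock: 11.72
ee_pos: [500.9, 250.8, 97.3]
tcp_rot: [0.707, 0.707, 0.001, 0.0]
wrist_force: [-0.5, -0.6, 0.0]
gripper_width: 16.3
grip_force: 58.5
```

Request:
play_rows:
  motion:
    - [1,-0.01,0.002,-0.02,0]
    - [1,-0.025,0.004,-0.015,0]
    - [1,-0.035,0.005,0,0]
    - [1,-0.035,0.005,0,0]
    - [1,-0.035,0.005,0,0]
    - [1,-0.035,0.005,0,0]
    - [1,-0.035,0.005,0,0]
    - [1,-0.035,0.005,0,0]
    - [1,-0.025,0.004,0,0]
    - [1,-0.015,0.003,0,0]

```text
clock: 12.55
ee_pos: [542.5, -37.2, 129.9]
tcp_rot: [0.708, 0.706, -0.001, -0.001]
wrist_force: [0.2, -0.1, -0.7]
gripper_width: 16.1
grip_force: 58.6
```

Request:
play_rows:
  motion:
    - [1,-0.0085,0.001,0,0]
    - [1,0,0,0,0]
    - [1,0,0,0,0]
    - [1,0,0,0,0]
    - [1,0,0,0,0]
    - [1,0,0,0,0]
    - [1,0,0,0,0]
    - [1,0,0,0,0]

```text
clock: 13.22
ee_pos: [544.4, -42.1, 131.9]
tcp_rot: [0.707, 0.707, 0.0, 0.0]
wrist_force: [-0.6, 0.7, -0.5]
gripper_width: 16.1
grip_force: 58.6
```

Run:
```python
from h import *
m,im=look("w7",44)
```

```text
tcp [544.4 -42.1 131.9] x [-0.  1.  0.] w 16.1 t 13.2
[251.2, 121.8] 2270 [544.1  13.1  44. ] tool d [55.1 -0.3]
[382.3, 151.2] 171 [643.1  -8.2  44. ] tool d [33.9 98.7]
[322.6, 157.6] 1255 [597.9 -13.3  44. ] tool d [28.8 53.4]
[391.5, 155.9] 120 [650.7 -11.7  44. ] tool d [ 30.3 106.3]
```

View pics/w7.png

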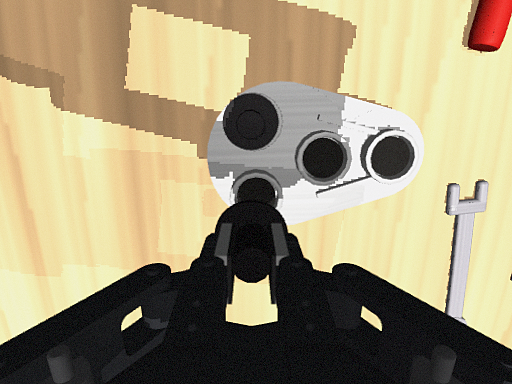

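Request:
play_rows:
  motion:
    - [1,-0.0005,0.0012,0.01,0]
    - [1,0,0,0.02,0]
    - [1,0,0,0.015,0]
    - [1,0,0,0.005,0]
    - [1,0,0,0.004,0]
    - [1,0,0,0.004,0]
    - [1,0,0,0.003,0]
    - [1,0,0,0.003,0]
    - [1,0,0,0,0]
    - [1,0,0,0,0]

```text
clock: 14.1
ee_pos: [545.9, -43.3, 68.1]
tcp_rot: [0.707, 0.707, 0.0, 0.0]
wrist_force: [0.8, -0.1, -0.6]
gripper_width: 16.1
grip_force: 58.6
```

Request:
play_rows:
  motion:
    - [1,0,0,0.002,0]
    - [1,0,0,0.002,0]
    - [1,0,0,0.002,0]
    - [1,0,0,0.002,0]
    - [1,0,0,0,0]
    - [1,0,0,0,0]

```text
clock: 14.6
ee_pos: [546.3, -43.4, 62.0]
tcp_rot: [0.707, 0.707, 0.001, 0.001]
wrist_force: [-3.2, 0.1, 13.5]
gripper_width: 16.3
grip_force: 60.1
```

Request:
play_rows:
  motion:
    - [1,0,0,0.0015,0]
    - [1,0,0,0.0015,0]
    - [1,0,0,0,0]
    - [1,0,0,0,0]

```text
clock: 14.93
ee_pos: [546.4, -43.4, 61.8]
tcp_rot: [0.707, 0.707, 0.001, 0.002]
wrist_force: [-8.8, 1.6, 34.9]
gripper_width: 16.0
grip_force: 62.4
```

Request:
play_rows:
  motion:
    - [1,0,0,-0.003,0]
    - [0.5,0,0,0,0]
    - [0.5,0,0,0,0]
    - [0.5,0,0,0,0]
    - [0.5,0,0,-0.015,0]
    - [0.5,0,0,-0.03,0]
    - [0.5,0,0,-0.03,0]
    - [0.5,0.01,-0.001,-0.02,0]
    - [0.5,0.025,-0.001,0,0]
    - [0.5,0.035,-0.002,0,0]

```text
clock: 15.77
ee_pos: [543.5, 25.5, 156.0]
tcp_rot: [0.709, 0.706, 0.001, 0.002]
wrist_force: [0.1, 1.0, 0.1]
gripper_width: 42.2
grip_force: 0.0
```

Request:
play_rows:
  motion:
    - [0.5,0.035,-0.002,0,0]
    - [0.5,0.035,-0.001,0,0]
    - [0.5,0.035,-0.001,0,0]
    - [0.5,0.035,-0.001,0,0]
    - [0.5,0.035,-0.001,0,0]
    - [0.5,0.035,-0.001,0,0]
    - [0.5,0.035,-0.001,0,0]
    - [0.5,0.03,-0.001,0,0]
    - [0.5,0.02,-0.001,0,0]
    - [0.5,0.01,-0.001,0,0]

```text
clock: 16.6
ee_pos: [530.5, 334.7, 153.6]
tcp_rot: [0.706, 0.708, -0.0, -0.0]
wrist_force: [-0.6, -0.3, -0.4]
gripper_width: 42.9
grip_force: 0.0
```

Request:
play_rows:
  motion:
    - [0.5,0,0,0,0]
    - [0.5,0,0,0,0]
    - [0.5,0,0,0,0]
    - [0.5,0,0,0,0]
    - [0.5,0,0,0,0]

```text
clock: 17.02
ee_pos: [531.1, 330.3, 154.8]
tcp_rot: [0.708, 0.706, -0.0, 0.0]
wrist_force: [-0.2, 0.6, -0.1]
gripper_width: 42.8
grip_force: 0.0
```

Run:
```python
from h import *
m,im=look("w8",44)
s=read_state()
for c,a in blobs(im,300,2500,75):
    p=plugfit(m,c);print(c,a,p.round(1),tool(*(p-s["ee_pos"][:2]))[:2].round(1))
```

```text
tcp [531.1 330.3 154.8] x [ 0.002  1.    -0.   ] w 42.8 t 17.0
[251.0, 144.4] 1427 [530.7 365.9  44. ] tool d [35.6 -0.5]
[356.1, 9.0] 766 [620.2 485.2] [154.9  88.7]
[459.1, 5.8] 461 [711.3 493.5] [163.5 179.8]
[251.0, 144.4] 1463 [530.9 361.3] [30.9 -0.3]
```

Request:
play_rows:
  motion:
    - [0.5,0.01,0,0.01,0]
    - [0.5,0.013,0,0.02,0]
    - [0.5,0.0075,0,0.03,0]
    - [0.5,0,0,0.03,0]
    - [0.5,0,0,0.02,0]
    - [0.5,0,0,0.012,0]
    - [0.5,0,0,0.006,0]
    - [0.5,0,0,0,0]
    - [0.5,0,0,0,0]
    - [0.5,0,0,0,0]

```text
clock: 17.9
ee_pos: [532.1, 362.9, 28.2]
tcp_rot: [0.707, 0.707, 0.001, 0.0]
wrist_force: [0.9, 0.9, 0.1]
gripper_width: 42.5
grip_force: 0.0
```

Request:
play_rows:
  motion:
    - [1,0,0,0,0]
    - [1,0,0,0,0]
    - [1,0,0,0,0]
    - [1,0,0,0,0]
    - [1,0,0,-0.015,0]
    - [1,0,0,-0.03,0]
    - [1,0,0,-0.03,0]
    - [1,0,0,-0.025,0]
    - [1,0,0,-0.005,0]
    - [1,0,0,0,0]
  force: 60

```text
clock: 18.73
ee_pos: [532.4, 363.1, 134.3]
tcp_rot: [0.707, 0.707, 0.003, 0.001]
wrist_force: [1.8, 0.5, -0.6]
gripper_width: 15.9
grip_force: 58.7
```

Request:
play_rows:
  motion:
    - [1,-0.012,0.004,0,0]
    - [1,-0.025,0.008,0,0]
    - [1,-0.036,0.011,0,0]
    - [1,-0.036,0.011,0,0]
    - [1,-0.036,0.011,0,0]
    - [1,-0.036,0.011,0,0]
    - [1,-0.036,0.011,0,0]
    - [1,-0.036,0.011,0,0]
    - [1,-0.036,0.011,0,0]
    - [1,-0.036,0.011,0,0]

```text
clock: 19.57
ee_pos: [628.9, 34.3, 129.1]
tcp_rot: [0.707, 0.707, -0.002, -0.002]
wrist_force: [0.5, 0.0, -1.0]
gripper_width: 16.1
grip_force: 58.7
```

Request:
play_rows:
  motion:
    - [1,-0.025,0.009,0,0]
    - [1,-0.015,0.006,0,0]
    - [1,-0.008,0.002,0,0]
    - [1,0,0,0,0]
    - [1,0,0,0,0]
    - [1,0,0,0,0]
    - [1,0,0,0,0]
    - [1,0,0,0,0]
    - [1,0,0,0,0]
    - [1,0,0,0,0]

```text
clock: 20.4
ee_pos: [647.6, -9.9, 132.0]
tcp_rot: [0.707, 0.707, 0.0, 0.0]
wrist_force: [-0.3, 0.1, -0.2]
gripper_width: 15.9
grip_force: 58.7
```

Run:
```python
from h import *
m,im=look("w9",44)
for c in [c for c,a in blobs(im,1000,4000,60)]: print(c,plugfit(m,c,34))
```

```text
tcp [647.6  -9.9 132. ] x [-0.001  1.     0.   ] w 15.9 t 20.4
[110.2, 166.1] 2238 [539.3  12.5  44. ] tool d [  22.5 -108.3]
[191.6, 195.4] 697 [600.9 -10.9  44. ] tool d [ -0.9 -46.7]
[125.4, 243.4] 1865 [543.7 -52.2  44. ] tool d [ -42.3 -103.9]
[110.8, 166.3] [542.95884569  13.10672868]
[189.8, 197.9] [600.46865293 -12.11640912]
[126.2, 242.8] [548.1960799  -48.43473631]
```

View pics/w9.png

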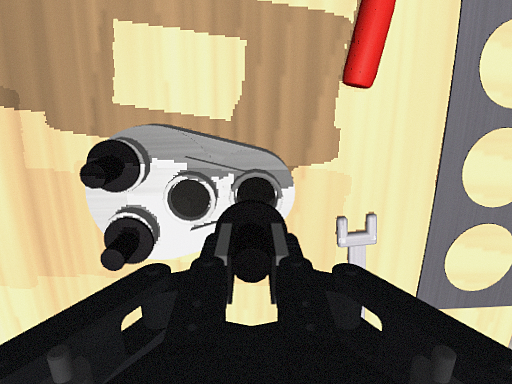

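The wrist view shows both plugs home and bore3, at (255,190), just ahead of the held plug. Next I'll insert it.

Request:
play_rows:
  motion:
    - [1,0,0.0017,0.01,0]
    - [1,0,0,0.02,0]
    - [1,0,0,0.015,0]
    - [1,0,0,0.005,0]
    - [1,0,0,0.004,0]
    - [1,0,0,0.004,0]
    - [1,0,0,0.003,0]
    - [1,0,0,0.003,0]
    - [1,0,0,0,0]
    - [1,0,0,0,0]

```text
clock: 21.28
ee_pos: [649.6, -10.9, 68.1]
tcp_rot: [0.707, 0.707, 0.0, 0.0]
wrist_force: [0.2, 0.9, -0.3]
gripper_width: 16.3
grip_force: 58.7
```

Request:
play_rows:
  motion:
    - [1,0,0,0.002,0]
    - [1,0,0,0.002,0]
    - [1,0,0,0.002,0]
    - [1,0,0,0.002,0]
    - [1,0,0,0,0]
    - [1,0,0,0,0]

```text
clock: 21.78
ee_pos: [650.0, -10.9, 62.2]
tcp_rot: [0.707, 0.707, 0.001, 0.001]
wrist_force: [-4.5, -0.9, 11.6]
gripper_width: 16.0
grip_force: 60.1
```

Request:
play_rows:
  motion:
    - [1,0,0,0.001,0]
    - [1,0,0,0.0015,0]
    - [1,0,0,0,0]
    - [1,0,0,0,0]

```text
clock: 22.12
ee_pos: [650.0, -10.9, 62.1]
tcp_rot: [0.707, 0.707, 0.001, 0.001]
wrist_force: [-7.8, 0.3, 24.0]
gripper_width: 16.1
grip_force: 61.6
```

Request:
play_rows:
  motion:
    - [1,0,0,-0.0025,0]
    - [0.5,0,0,0,0]
    - [0.5,0,0,0,0]
    - [0.5,0,0,0,0]
    - [0.4,0,0,-0.015,0]
    - [0.4,0,0,-0.03,0]
    - [0.4,0,0,-0.035,0]
    - [0.3,0,0,-0.035,0]
    - [0.3,-0.012,-0.01,-0.03,0]
    - [0.3,-0.025,-0.019,-0.02,0]

```text
clock: 22.95
ee_pos: [623.5, -46.1, 227.6]
tcp_rot: [0.706, 0.708, 0.002, 0.002]
wrist_force: [1.1, -0.2, 0.2]
gripper_width: 60.3
grip_force: 0.0
```

Request:
play_rows:
  motion:
    - [0.3,-0.03,-0.022,-0.015,0]
    - [0.3,-0.03,-0.022,-0.008,0]
    - [0.3,-0.03,-0.023,0,0]
    - [0.3,-0.03,-0.023,0,0]
    - [0.3,-0.03,-0.023,0,0]
    - [0.3,-0.03,-0.023,0,0]
    - [0.3,-0.025,-0.02,0,0]
    - [0.3,-0.018,-0.013,0,0]
    - [0.3,-0.009,-0.007,0,0]
    - [0.3,0,0,0,5]

```text
clock: 23.78
ee_pos: [442.7, -281.5, 247.3]
tcp_rot: [0.739, 0.674, -0.0, -0.0]
wrist_force: [-0.1, 1.0, 0.5]
gripper_width: 59.6
grip_force: 0.0
```

Request:
play_rows:
  motion:
    - [0.3,0,0,0,5]
    - [0.3,0,0,0,5]
    - [0.3,0,0,0,0]
    - [0.3,0,0,0,0]
    - [0.3,0,0,0,0]
    - [0.3,0,0,0,0]
    - [0.3,0,0,0,0]
    - [0.3,0,0,0,0]

```text
clock: 24.45
ee_pos: [444.3, -279.5, 247.8]
tcp_rot: [0.793, 0.609, 0.0, -0.0]
wrist_force: [-0.4, -0.0, 0.2]
gripper_width: 59.9
grip_force: 0.0
```

Run:
```python
from h import *
m,im=look("w10",136,"stylus",400,1,45)
print(m["eye"])
it=snapshot("top");cv2.imwrite("pics/top2.png",it)
a=cv2.resize(it[150:240,230:330],(400,360));b=cv2.resize(im,(480,360));cv2.imwrite("pics/c3.png",np.hstack([a[:, :300],b]))
print([(np.round(d["location"]),round(d["conf"],2)) for d in search_frame("top","plug0")])
```

```text
tcp [ 444.3 -279.5  247.8] x [0.259 0.966 0.   ] w 59.9 t 24.4
[(array([ 450., -291.,  133.]), 0.89)]
[ 461.21601805 -214.06405775  384.39552012]
[(array([647., -14.,  49.]), 0.59), (array([484., 434.,  13.]), 0.59), (array([544., -44.,  45.]), 0.56), (array([539.,  11.,  47.]), 0.52), (array([613., 388.,  12.]), 0.45), (array([593., -17.,  29.]), 0.4)]
```

View pics/c3.png

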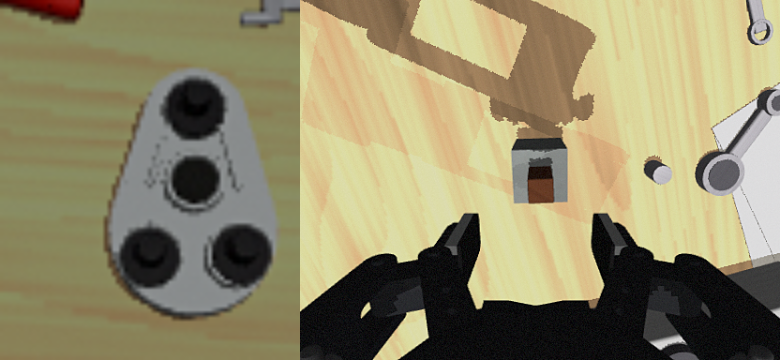

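Three plugs are home. The stylus handle top is at about (256,200) in the wrist view, nearly aligned with the tool. I'll measure it.

Run:
```python
from h import *
m=camera_model("wrist");im=cv2.imread("pics/w10.png").astype(int);s=read_state()
cr=im[140:225,215:300]
def ang(mask,z,off):
    n,l,st,c=cv2.connectedComponentsWithStats(mask.astype(np.uint8));i=1+st[1:,4].argmax()
    cnt=max(cv2.findContours((l==i).astype(np.uint8),cv2.RETR_EXTERNAL,cv2.CHAIN_APPROX_NONE)[0],key=len)[:,0]+off
    w=back(m,cnt,z)[:,:2].astype(np.float32);r=cv2.minAreaRect(w);print(st[i],r);return r
b=cr[...,0];rr=cr[...,2]
top=(rr>95)&(rr-b>55)&(b<90)
r=ang(top,136,[215,140])
d=np.array(r[0])-s["ee_pos"][:2];print("handle tool d",tool(*d)[:2].round(1))
plate=(np.abs(rr-b)<25)&(rr>90)
ang(plate,86,[215,140])
P=cv2.resize(im[140:225,215:300].astype(np.uint8),None,fx=6,fy=6);cv2.imwrite("pics/c4.png",P)
```

```text
[ 29  51  26  26 505] ((443.99493408203125, -296.1374816894531), (22.29660415649414, 22.029375076293945), 77.77491760253906)
handle tool d [-16.    4.1]
[  10   18   60   59 2034] ((443.8377685546875, -295.8658752441406), (60.41020584106445, 59.12006378173828), 76.78105926513672)
```

View pics/c4.png

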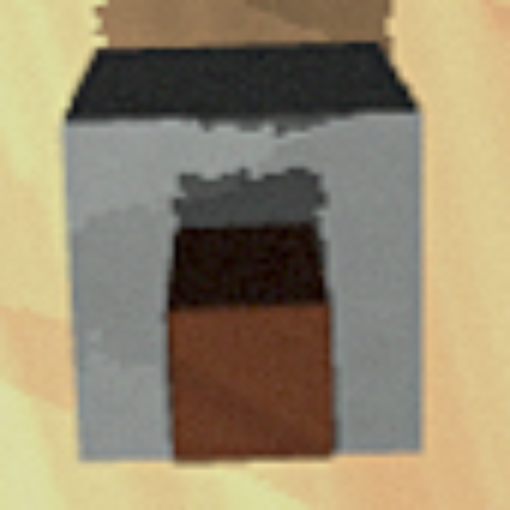

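Request:
play_rows:
  motion:
    - [0.3,-0.006,0.0015,0.01,-2]
    - [0.3,-0.006,0.0016,0.02,0]
    - [0.3,-0.004,0.001,0.03,0]
    - [0.3,0,0,0.03,0]
    - [0.3,0,0,0.03,0]
    - [0.3,0,0,0.017,0]
    - [0.3,0,0,0.008,0]
    - [0.3,0,0,0,0]
    - [0.3,0,0,0,0]
    - [0.3,0,0,0,0]
  force: 40

```text
clock: 25.48
ee_pos: [445.4, -297.0, 104.1]
tcp_rot: [0.783, 0.622, 0.0, 0.001]
wrist_force: [-0.3, -0.2, 0.7]
gripper_width: 59.6
grip_force: 0.0
```

Request:
play_rows:
  motion:
    - [0.3,0,0,0,0]
    - [0.3,0,0,0,0]
    - [1,0,0,0,0]
    - [1,0,0,0,0]
    - [1,0,0,0,0]
    - [1,0,0,0,0]
    - [1,0,0,0,0]
    - [1,0,0,0,0]
  force: 100

```text
clock: 26.15
ee_pos: [444.6, -296.4, 103.4]
tcp_rot: [0.783, 0.622, 0.0, 0.0]
wrist_force: [-0.7, 1.4, 6.4]
gripper_width: 23.0
grip_force: 97.9
```

Request:
play_rows:
  motion:
    - [1,0,0,-0.01,0]
    - [1,0,0,-0.02,0]
    - [1,0,0,-0.03,0]
    - [1,0,0,-0.03,0]
    - [1,0,0,-0.012,0]
    - [1,0,0,0,-5]
    - [1,0,0,0,-5]
    - [1,0,0,0,-3]
    - [1,0,0,0,0]
    - [1,0,0,0,0]
  force: 110

```text
clock: 26.98
ee_pos: [444.1, -296.1, 204.9]
tcp_rot: [0.708, 0.706, -0.0, -0.0]
wrist_force: [0.4, 0.5, -0.6]
gripper_width: 23.1
grip_force: 107.5
```

Request:
play_rows:
  motion:
    - [1,0.014,0.013,0,0]
    - [1,0.026,0.024,0,0]
    - [1,0.034,0.031,0,0]
    - [1,0.034,0.031,0,0]
    - [1,0.034,0.031,0,0]
    - [1,0.034,0.031,0,0]
    - [1,0.034,0.031,0,0]
    - [1,0.034,0.031,0,0]
    - [1,0.026,0.023,0,0]
    - [1,0.017,0.015,0,0]

```text
clock: 27.82
ee_pos: [690.2, -25.2, 204.3]
tcp_rot: [0.707, 0.707, 0.001, -0.0]
wrist_force: [0.2, -0.5, -0.9]
gripper_width: 22.9
grip_force: 107.8
```

Request:
play_rows:
  motion:
    - [1,0,0,0,0]
    - [1,0,0,0,0]
    - [1,0,0,0,0]
    - [1,0,0,0,0]
    - [1,0,0,0,0]
    - [1,0,0,0,0]
    - [1,0,0,0,0]
    - [1,0,0,0,0]

```text
clock: 28.48
ee_pos: [687.7, -29.3, 205.1]
tcp_rot: [0.708, 0.706, 0.0, 0.0]
wrist_force: [0.3, -0.3, -1.7]
gripper_width: 22.9
grip_force: 107.8
```

Run:
```python
from h import *
m,im=look("w11",44,lo=1e6);s=read_state();print(s["wrist_force"].round(1))
it=snapshot("side");cv2.imwrite("pics/side1.png",it);b=cv2.resize(im,(480,360))
a=cv2.resize(it[120:260,200:340],(320,320));b[:320,:]; cv2.imwrite("pics/c5.png",np.hstack([a,b[:320]]))
```

```text
tcp [687.7 -29.3 205.1] x [ 0.002  1.    -0.   ] w 22.9 t 28.5
[-0.1  0.5 -0.1]
```

View pics/c5.png

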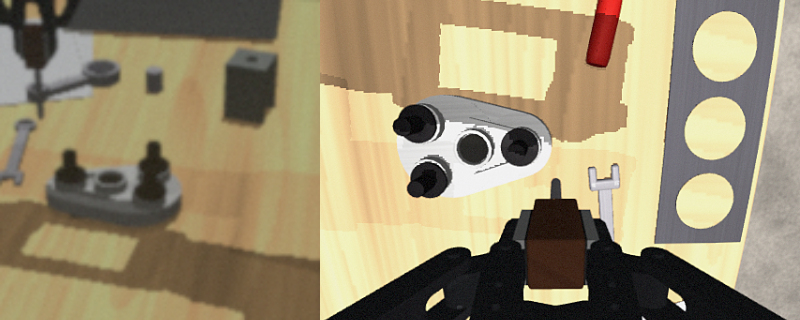

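Side and wrist views: the stylus is held upright, all three plugs are home, and the narrow tip lies at about (548,150) in the right panel. I'll go to a standoff ahead of it.

Request:
play_rows:
  motion:
    - [1,0.007,0.006,0.01,0]
    - [1,0.008,0.007,0.02,0]
    - [1,0.0048,0.0043,0.025,0]
    - [1,0,0,0.025,0]
    - [1,0,0,0.015,0]
    - [1,0,0,0.0087,0]
    - [1,0,0,0,0]
    - [1,0,0,0,0]
    - [1,0,0,0,0]
    - [1,0,0,0,0]

```text
clock: 29.42
ee_pos: [706.6, -8.9, 102.8]
tcp_rot: [0.707, 0.707, 0.001, 0.001]
wrist_force: [0.1, -0.3, -1.1]
gripper_width: 23.1
grip_force: 107.8
```

Request:
play_rows:
  motion:
    - [1,0,0,0,0]
    - [1,0,0,0,0]
    - [1,0,0,0,0]
    - [1,0,0,0,0]

```text
clock: 29.75
ee_pos: [705.4, -9.0, 101.6]
tcp_rot: [0.707, 0.707, 0.0, 0.0]
wrist_force: [-0.4, 0.5, -1.2]
gripper_width: 22.7
grip_force: 107.8
```

Request:
play_rows:
  motion:
    - [1,0,-0.005,0,0]
    - [1,0,-0.006,0,0]
    - [1,0,-0.004,0,0]
    - [1,0,-0.002,0,0]
    - [1,0,-0.0008,0,0]
    - [1,0,-0.0008,0,0]
    - [1,0,-0.0007,0,0]
    - [1,0,0,0,0]
    - [1,0,0,0,0]

```text
clock: 30.5
ee_pos: [686.6, -8.8, 101.3]
tcp_rot: [0.707, 0.707, 0.0, 0.0]
wrist_force: [0.9, 0.8, -0.9]
gripper_width: 22.8
grip_force: 107.7
```

Request:
play_rows:
  motion:
    - [1,0,-0.0005,0,0]
    - [1,0,-0.0005,0,0]
    - [1,0,-0.0005,0,0]
    - [1,0,-0.0005,0,0]
    - [1,0,0,0,0]
    - [1,0,0,0,0]

```text
clock: 31.0
ee_pos: [686.0, -8.8, 101.4]
tcp_rot: [0.707, 0.707, 0.001, 0.001]
wrist_force: [5.7, -0.1, -3.9]
gripper_width: 22.8
grip_force: 107.8
```

Run:
```python
from h import *
d=2.6;ph=np.arccos(22/80);yaw=.0308
A=[(50+(36+d)*np.cos(p),(36+d)*np.sin(p)) for p in np.linspace(0,ph,400)]
Bq=[(-30+(58+d)*np.cos(p),(58+d)*np.sin(p)) for p in np.linspace(ph,2*np.pi-ph,800)]
C2=[(50+(36+d)*np.cos(p),(36+d)*np.sin(p)) for p in np.linspace(-ph,0.15,400)]
P=np.array(A+Bq+C2);L=np.r_[0,np.cumsum(np.hypot(*np.diff(P,axis=0).T))]
s=np.arange(0,L[-1],4.6);Q=np.c_[np.interp(s,L,P[:,0]),np.interp(s,L,P[:,1])]
Rm=np.array([[np.cos(yaw),-np.sin(yaw)],[np.sin(yaw),np.cos(yaw)]]);W=np.round(Q@Rm.T+[596,-13.1],1)
D=np.round(np.diff(W,axis=0),1);np.save("W.npy",W)
print(len(D),"rows as [tool x, tool y] mm; then end world pos")
for i in range(0,len(D),10): print(" ".join(f"[{y:g},{x:g}]" for x,y in D[i:i+10]),"->",W[min(i+10,len(D))])
```

```text
105 rows as [tool x, tool y] mm; then end world pos
[4.6,-0.5] [4.5,-0.9] [4.4,-1.5] [4.1,-2] [3.9,-2.5] [3.5,-2.9] [3.2,-3.3] [2.8,-3.7] [2.3,-3.9] [1.8,-4.3] -> [659.1  24.7]
[1.3,-4.4] [1.2,-4.4] [1.1,-4.5] [1.1,-4.4] [1.2,-4.5] [1.1,-4.5] [1.1,-4.4] [1.1,-4.5] [1.2,-4.4] [1.1,-4.5] -> [614.6  36.2]
[1.1,-4.5] [1.1,-4.4] [1.2,-4.5] [1.1,-4.4] [1.1,-4.5] [1.2,-4.4] [1.1,-4.5] [1.1,-4.5] [0.8,-4.5] [0.5,-4.6] -> [569.8  46.5]
[0.1,-4.6] [-0.3,-4.6] [-0.5,-4.5] [-1,-4.5] [-1.2,-4.5] [-1.6,-4.3] [-2,-4.1] [-2.2,-4.1] [-2.5,-3.8] [-2.8,-3.6] -> [527.2  32.5]
[-3.1,-3.5] [-3.3,-3.1] [-3.6,-2.9] [-3.8,-2.7] [-3.9,-2.3] [-4.2,-2] [-4.2,-1.8] [-4.4,-1.3] [-4.5,-1.1] [-4.5,-0.7] -> [505.8  -7. ]
[-4.6,-0.3] [-4.6,0] [-4.6,0.3] [-4.6,0.7] [-4.4,1] [-4.4,1.4] [-4.3,1.7] [-4.1,2] [-4,2.3] [-3.8,2.6] -> [517.5 -50.4]
[-3.6,2.9] [-3.3,3.2] [-3.1,3.4] [-2.8,3.6] [-2.6,3.9] [-2.2,4] [-1.9,4.1] [-1.6,4.4] [-1.3,4.4] [-1,4.5] -> [555.9 -73.8]
[-0.6,4.5] [-0.2,4.6] [0.1,4.6] [0.4,4.6] [0.8,4.5] [1.2,4.5] [1.3,4.4] [1.4,4.4] [1.4,4.3] [1.4,4.4] -> [600.7 -66.6]
[1.4,4.4] [1.4,4.4] [1.4,4.4] [1.5,4.3] [1.4,4.4] [1.4,4.4] [1.4,4.4] [1.4,4.4] [1.4,4.3] [1.4,4.4] -> [644.5 -52.5]
[1.4,4.4] [1.4,4.4] [1.4,4.4] [1.6,4.3] [2.2,4] [2.6,3.8] [3,3.4] [3.5,3.1] [3.7,2.6] [4.1,2.2] -> [681.1 -27.6]
[4.3,1.6] [4.4,1.2] [4.6,0.6] [4.6,0] [4.6,-0.5] -> [684.   -5.1]
```

Request:
play_rows:
  motion:
    - [1,-0.0007,0,0,0]
    - [1,-0.0007,0,0,0]
    - [1,0,0,0,0]
    - [1,0,0,0,0]

```text
clock: 31.33
ee_pos: [686.1, -9.3, 101.4]
tcp_rot: [0.707, 0.707, 0.002, 0.001]
wrist_force: [5.7, 2.7, -4.3]
gripper_width: 22.8
grip_force: 107.9
```

Request:
play_rows:
  motion:
    - [1,0.0046,-0.0005,0,0]
    - [1,0.0045,-0.0009,0,0]
    - [1,0.0044,-0.0015,0,0]
    - [1,0.0041,-0.002,0,0]
    - [1,0.0039,-0.0025,0,0]

```text
clock: 31.75
ee_pos: [677.4, 11.8, 101.6]
tcp_rot: [0.707, 0.707, 0.001, 0.001]
wrist_force: [4.4, 0.2, -0.3]
gripper_width: 22.5
grip_force: 108.5
```

```bash
cat >> h.py <<'E'
def chk(row,d=2.6):
    s=read_state();W=np.load("W.npy");a=np.clip(row,1,len(W)-2);t=W[a+1]-W[a-1];t=t/np.hypot(*t);n=np.array([t[1],-t[0]])
    f=s["wrist_force"][:2];e=s["ee_pos"][:2]-W[min(row,len(W)-1)]
    print("Fn %.1f Ft %.1f  pos-cmd n %.1f t %.1f"%(f@n,f@t,e@n,e@t),"n world",n.round(2),"z",s["ee_pos"][2].round(1),"t",s["clock"])
E
python3 -c "
from h import *
chk(5)"
```

```text
Fn 3.7 Ft -2.4  pos-cmd n 0.6 t 0.4 n world [0.81 0.59] z 101.6 t 31.75
```

Request:
play_rows:
  motion:
    - [1,0.0033,-0.003,0,0]
    - [1,0.003,-0.0034,0,0]
    - [1,0.0026,-0.0037,0,0]
    - [1,0.0021,-0.0039,0,0]
    - [1,0.0018,-0.0043,0,0]

```text
clock: 32.17
ee_pos: [657.0, 24.8, 100.9]
tcp_rot: [0.707, 0.707, -0.0, -0.001]
wrist_force: [3.0, 2.5, -1.5]
gripper_width: 22.9
grip_force: 108.6
```

```bash
python3 -c "
from h import *
chk(10)"
```

```text
Fn 3.4 Ft -2.0  pos-cmd n -0.6 t 2.0 n world [0.34 0.94] z 100.9 t 32.1667
```

Request:
play_rows:
  motion:
    - [1,0.0011,-0.0044,0,0]
    - [1,0.001,-0.0044,0,0]
    - [1,0.001,-0.0045,0,0]
    - [1,0.0011,-0.0044,0,0]
    - [1,0.0012,-0.0045,0,0]
    - [1,0.0011,-0.0045,0,0]

```text
clock: 32.67
ee_pos: [631.5, 31.0, 101.2]
tcp_rot: [0.707, 0.707, 0.001, 0.0]
wrist_force: [4.4, 4.0, -1.0]
gripper_width: 23.1
grip_force: 108.6
```

```bash
python3 -c "
from h import *
chk(16)"
```

```text
Fn 4.9 Ft -3.3  pos-cmd n -0.9 t 0.7 n world [0.24 0.97] z 101.2 t 32.6667
```

Request:
play_rows:
  motion:
    - [1,0.0011,-0.0044,0,0]
    - [1,0.0011,-0.0045,0,0]
    - [1,0.0012,-0.0044,0,0]
    - [1,0.0011,-0.0045,0,0]
    - [1,0.0011,-0.0045,0,0]
    - [1,0.0011,-0.0044,0,0]
    - [1,0.0012,-0.0045,0,0]
    - [1,0.0011,-0.0044,0,0]

```text
clock: 33.33
ee_pos: [596.0, 39.9, 101.3]
tcp_rot: [0.707, 0.707, 0.001, 0.0]
wrist_force: [4.5, 3.6, -0.9]
gripper_width: 22.7
grip_force: 108.6
```

```bash
python3 -c "
from h import *
chk(24)"
```

```text
Fn 4.6 Ft -3.5  pos-cmd n -1.0 t 0.6 n world [0.24 0.97] z 101.3 t 33.3333
```

Request:
play_rows:
  motion:
    - [1,0.0011,-0.0045,0,0]
    - [1,0.0012,-0.0044,0,0]
    - [1,0.0011,-0.0045,0,0]
    - [1,0.0011,-0.0045,0,0]
    - [1,0.0008,-0.0045,0,0]
    - [1,0.0005,-0.0046,0,0]
    - [1,0.0001,-0.0046,0,0]
    - [1,-0.0003,-0.0046,0,0]

```text
clock: 34.0
ee_pos: [558.0, 44.9, 100.7]
tcp_rot: [0.707, 0.707, -0.001, -0.001]
wrist_force: [0.8, 1.0, -0.9]
gripper_width: 22.8
grip_force: 108.5
```

```bash
python3 -c "
from h import *
chk(32)"
```

```text
Fn 0.9 Ft -0.9  pos-cmd n -1.1 t 2.7 n world [-0.09  1.  ] z 100.7 t 34.0
```

Request:
play_rows:
  motion:
    - [1,-0.001,-0.0045,0,0]
    - [1,-0.0014,-0.0044,0,0]
    - [1,-0.0014,-0.0044,0,0]
    - [1,-0.0017,-0.0042,0,0]
    - [1,-0.002,-0.0041,0,0]

```text
clock: 34.42
ee_pos: [537.3, 37.7, 101.0]
tcp_rot: [0.707, 0.707, -0.0, -0.0]
wrist_force: [0.8, 2.7, -1.7]
gripper_width: 23.2
grip_force: 108.6
```

```bash
python3 -c "
from h import *
chk(37)"
```

```text
Fn 2.1 Ft -1.9  pos-cmd n -1.4 t 2.3 n world [-0.46  0.89] z 101.0 t 34.4167
```

Request:
play_rows:
  motion:
    - [1,-0.0024,-0.004,0,0]
    - [1,-0.0027,-0.0036,0,0]
    - [1,-0.0029,-0.0034,0,0]
    - [1,-0.0032,-0.0033,0,0]
    - [1,-0.0034,-0.0029,0,0]

```text
clock: 34.83
ee_pos: [519.8, 23.0, 100.9]
tcp_rot: [0.707, 0.707, -0.0, -0.001]
wrist_force: [-2.0, 4.0, -1.3]
gripper_width: 23.1
grip_force: 108.6
```

```bash
python3 -c "
from h import *
chk(42)"
```

```text
Fn 4.2 Ft -1.7  pos-cmd n -1.4 t 2.8 n world [-0.75  0.66] z 100.9 t 34.8333
```

Request:
play_rows:
  motion:
    - [1,-0.0036,-0.0029,0,0]
    - [1,-0.0038,-0.0027,0,0]
    - [1,-0.0039,-0.0023,0,0]
    - [1,-0.0042,-0.002,0,0]
    - [1,-0.0042,-0.0018,0,0]
    - [1,-0.0044,-0.0013,0,0]

```text
clock: 35.33
ee_pos: [507.2, -1.5, 100.9]
tcp_rot: [0.707, 0.707, -0.001, -0.0]
wrist_force: [-2.1, 2.4, -0.6]
gripper_width: 22.8
grip_force: 108.6
```

```bash
python3 -c "
from h import *
chk(48)"
```

```text
Fn 2.6 Ft -1.8  pos-cmd n -0.6 t 3.5 n world [-0.97  0.26] z 100.9 t 35.3333
```

Request:
play_rows:
  motion:
    - [1,-0.0045,-0.0009,0,0]
    - [1,-0.0045,-0.0005,0,0]
    - [1,-0.0046,-0.0001,0,0]
    - [1,-0.0046,0.0001,0,0]
    - [1,-0.0046,0.0003,0,0]
    - [1,-0.0046,0.0007,0,0]

```text
clock: 35.83
ee_pos: [506.9, -28.9, 100.9]
tcp_rot: [0.707, 0.707, -0.001, -0.0]
wrist_force: [-4.0, 1.1, -1.4]
gripper_width: 22.9
grip_force: 108.7
```

```bash
python3 -c "
from h import *
chk(54)"
```

```text
Fn 3.7 Ft -1.8  pos-cmd n 0.3 t 3.6 n world [-0.98 -0.19] z 100.9 t 35.8333
```

Request:
play_rows:
  motion:
    - [1,-0.0043,0.001,0,0]
    - [1,-0.0043,0.0014,0,0]
    - [1,-0.0042,0.0017,0,0]
    - [1,-0.0041,0.002,0,0]
    - [1,-0.004,0.0023,0,0]

```text
clock: 36.25
ee_pos: [515.7, -50.1, 101.0]
tcp_rot: [0.707, 0.707, -0.001, -0.0]
wrist_force: [-4.9, -1.1, -1.5]
gripper_width: 22.5
grip_force: 108.7
```

```bash
python3 -c "
from h import *
chk(59)"
```

```text
Fn 4.7 Ft -1.7  pos-cmd n 1.2 t 3.4 n world [-0.85 -0.53] z 101.0 t 36.25
```

Request:
play_rows:
  motion:
    - [1,-0.0038,0.0026,0,0]
    - [1,-0.0036,0.0029,0,0]
    - [1,-0.0033,0.0032,0,0]
    - [1,-0.0031,0.0034,0,0]
    - [1,-0.0028,0.0036,0,0]
    - [1,-0.0026,0.0039,0,0]

```text
clock: 36.75
ee_pos: [536.3, -69.4, 101.3]
tcp_rot: [0.707, 0.707, -0.0, 0.001]
wrist_force: [-3.7, -2.7, -1.3]
gripper_width: 22.9
grip_force: 108.7
```

```bash
python3 -c "
from h import *
chk(65)"
```

```text
Fn 4.2 Ft -1.8  pos-cmd n 2.1 t 3.4 n world [-0.52 -0.85] z 101.3 t 36.75
```

Request:
play_rows:
  motion:
    - [1,-0.0022,0.004,0,0]
    - [1,-0.0019,0.0041,0,0]
    - [1,-0.0016,0.0044,0,0]
    - [1,-0.0013,0.0044,0,0]
    - [1,-0.001,0.0045,0,0]
    - [1,-0.0006,0.0045,0,0]

```text
clock: 37.25
ee_pos: [562.9, -77.5, 101.4]
tcp_rot: [0.707, 0.707, 0.0, 0.001]
wrist_force: [-2.0, -3.9, -0.4]
gripper_width: 22.9
grip_force: 108.8
```

```bash
python3 -c "
from h import *
chk(71)"
```

```text
Fn 4.1 Ft -1.7  pos-cmd n 2.9 t 2.8 n world [-0.09 -1.  ] z 101.4 t 37.25
```

Request:
play_rows:
  motion:
    - [1,-0.0002,0.0046,0,0]
    - [1,0.0001,0.0046,0,0]
    - [1,0.0004,0.0046,0,0]
    - [1,0.0008,0.0045,0,0]
    - [1,0.0012,0.0045,0,0]
    - [1,0.0013,0.0044,0,0]

```text
clock: 37.75
ee_pos: [589.8, -73.5, 101.3]
tcp_rot: [0.707, 0.707, 0.0, 0.001]
wrist_force: [-1.6, -4.1, -0.9]
gripper_width: 22.9
grip_force: 108.8
```

```bash
python3 -c "
from h import *
chk(77)"
```

```text
Fn 3.4 Ft -2.7  pos-cmd n 3.2 t 1.3 n world [ 0.29 -0.96] z 101.3 t 37.75
```

Request:
play_rows:
  motion:
    - [1,0.0015,0.0044,0,0]
    - [1,0.0015,0.0043,0,0]
    - [1,0.0014,0.0044,0,0]
    - [1,0.0014,0.0044,0,0]
    - [1,0.0014,0.0044,0,0]
    - [1,0.0014,0.0044,0,0]
    - [1,0.0015,0.0043,0,0]

```text
clock: 38.33
ee_pos: [619.5, -63.7, 101.0]
tcp_rot: [0.707, 0.707, -0.0, 0.0]
wrist_force: [-1.2, -5.0, -0.6]
gripper_width: 23.0
grip_force: 108.8
```

```bash
python3 -c "
from h import *
chk(84)"
```

```text
Fn 4.4 Ft -2.8  pos-cmd n 3.1 t 0.3 n world [ 0.32 -0.95] z 101.0 t 38.3333
```

Request:
play_rows:
  motion:
    - [1,0.0014,0.0044,0,0]
    - [1,0.0014,0.0044,0,0]
    - [1,0.0014,0.0044,0,0]
    - [1,0.0014,0.0044,0,0]
    - [1,0.0014,0.0043,0,0]
    - [1,0.0014,0.0044,0,0]
    - [1,0.0014,0.0044,0,0]
    - [1,0.0014,0.0044,0,0]

```text
clock: 39.0
ee_pos: [654.5, -52.5, 100.9]
tcp_rot: [0.707, 0.707, -0.001, 0.0]
wrist_force: [-1.6, -4.2, -1.1]
gripper_width: 22.5
grip_force: 108.8
```

```bash
python3 -c "
from h import *
chk(92)"
```

```text
Fn 3.6 Ft -2.8  pos-cmd n 3.0 t 0.3 n world [ 0.3  -0.95] z 100.9 t 39.0
```

Request:
play_rows:
  motion:
    - [1,0.0014,0.0042,0,0]
    - [1,0.0016,0.0041,0,0]
    - [1,0.0022,0.0038,0,0]
    - [1,0.0026,0.0035,0,0]
    - [1,0.003,0.0031,0,0]

```text
clock: 39.42
ee_pos: [674.6, -41.6, 101.3]
tcp_rot: [0.707, 0.707, 0.001, 0.001]
wrist_force: [0.2, -5.5, -1.2]
gripper_width: 22.8
grip_force: 108.7
```

```bash
python3 -c "
from h import *
chk(97)"
```

```text
Fn 4.0 Ft -3.8  pos-cmd n 2.9 t -1.0 n world [ 0.71 -0.71] z 101.3 t 39.4167
```

Request:
play_rows:
  motion:
    - [1,0.0035,0.0029,0,0]
    - [1,0.0037,0.0024,0,0]
    - [1,0.0041,0.0019,0,0]
    - [1,0.0043,0.0014,0,0]
    - [1,0.0044,0.001,0,0]

```text
clock: 39.83
ee_pos: [685.6, -20.9, 101.9]
tcp_rot: [0.707, 0.707, 0.002, 0.002]
wrist_force: [2.8, -2.9, -0.6]
gripper_width: 22.8
grip_force: 108.7
```

```bash
python3 -c "
from h import *
chk(102)"
```

```text
Fn 3.3 Ft -2.3  pos-cmd n 2.1 t -1.7 n world [ 0.98 -0.2 ] z 101.9 t 39.8333
```

Request:
play_rows:
  motion:
    - [1,0.0046,0.0002,0,0]
    - [1,0.0046,-0.0004,0,0]
    - [1,0.003,-0.0005,0,0]
    - [1,0,0,0,0]
    - [1,0,0,0,0]
    - [1,0,0,0,0]
    - [1,0,0,0,0]

```text
clock: 40.42
ee_pos: [685.6, -7.3, 102.3]
tcp_rot: [0.707, 0.707, 0.004, 0.002]
wrist_force: [5.5, -1.5, -2.0]
gripper_width: 22.8
grip_force: 108.8
```

Request:
play_rows:
  motion:
    - [1,0,0.004,0,0]
    - [1,0,0.008,0,0]
    - [1,0,0.008,-0.008,0]
    - [1,0,0,-0.02,0]
    - [1,0,0,-0.03,0]
    - [1,0,0,-0.03,0]
    - [1,0,0,-0.015,0]
    - [1,0,0,0,0]
    - [1,0,0,0,0]

```text
clock: 41.17
ee_pos: [702.3, -8.5, 204.6]
tcp_rot: [0.707, 0.707, 0.001, 0.0]
wrist_force: [0.2, 0.1, -1.7]
gripper_width: 22.5
grip_force: 108.9
```

Request:
play_rows:
  motion:
    - [1,-0.012,-0.011,0,0]
    - [1,-0.022,-0.02,0,0]
    - [1,-0.026,-0.023,0,0]
    - [1,-0.026,-0.023,0,0]
    - [1,-0.026,-0.023,0,0]
    - [1,-0.026,-0.023,0,0]
    - [1,-0.026,-0.023,0,0]
    - [1,-0.026,-0.023,0,0]
    - [1,-0.026,-0.023,0,0]
    - [1,-0.026,-0.023,0,0]

```text
clock: 42.0
ee_pos: [484.1, -250.7, 201.6]
tcp_rot: [0.707, 0.707, -0.0, -0.003]
wrist_force: [0.7, -0.8, -0.7]
gripper_width: 22.9
grip_force: 108.9
```

Request:
play_rows:
  motion:
    - [1,-0.02,-0.018,0,0]
    - [1,-0.014,-0.013,0,0]
    - [1,-0.008,-0.008,0,0]
    - [1,0,0,0,4]
    - [1,0,0,0,5]
    - [1,0,0,0,4]
    - [1,0,0,0,0]
    - [1,0,0,0,0]
    - [1,0,0,0,0]
    - [1,0,0,0,0]

```text
clock: 42.83
ee_pos: [447.8, -292.6, 203.6]
tcp_rot: [0.782, 0.623, -0.0, -0.001]
wrist_force: [-0.6, -0.7, -0.6]
gripper_width: 22.7
grip_force: 108.9
```

Request:
play_rows:
  motion:
    - [1,0,0,0,0]
    - [1,0,0,0,0]
    - [1,0,0,0,0]
    - [1,0,0,0,0]
    - [1,0,0,0,0]

```text
clock: 43.25
ee_pos: [447.8, -293.1, 204.2]
tcp_rot: [0.783, 0.622, -0.0, 0.0]
wrist_force: [0.2, 0.4, -0.7]
gripper_width: 22.8
grip_force: 108.9
```

Run:
```python
from h import *
m,im=look("w12",86,lo=1e6);s=read_state()
print("to rack tool d",tool(444.6-s["ee_pos"][0],-296.4-s["ee_pos"][1]).round(1), s["wrist_force"].round(1))
t=camera_model("top")
# expected pixels of tip and hole if stylus straight
e=s["ee_pos"];print("tip px",proj(m,[[e[0],e[1],e[2]-91.4],[443.9,-296,86]]).round(1))
it=snapshot("side");cv2.imwrite("pics/side2.png",it)
cv2.imwrite("pics/c6.png",np.hstack([cv2.resize(im[110:320,150:360],(400,400)),cv2.resize(it[90:190,260:360],(400,400))]))
```

```text
tcp [ 447.8 -293.1  204.2] x [ 0.226  0.974 -0.   ] w 22.8 t 43.2
to rack tool d [-3.9 -2.4 -0. ] [-0.4  0.4 -1.4]
tip px [[251.7 192.9]
 [248.  188.3]]
```

View pics/c6.png

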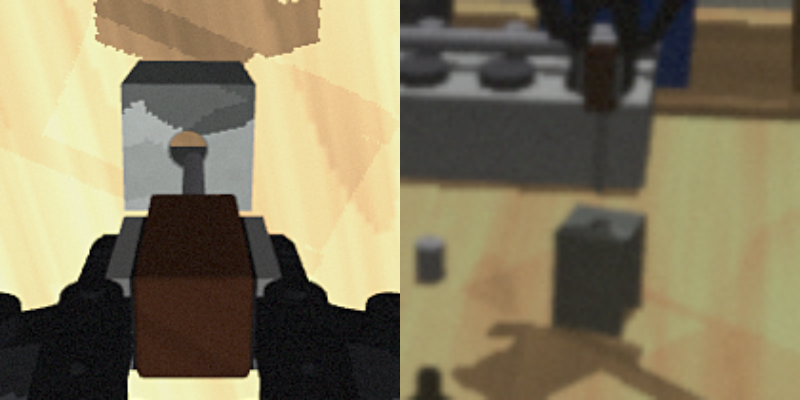

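Wrist view: the stylus tip, at (251,190), hangs straight just beside the rack hole at (249,188). I'll shift by the computed offset and lower.

Request:
play_rows:
  motion:
    - [1,-0.002,-0.0012,0.005,0]
    - [1,-0.0019,-0.0012,0.01,0]
    - [1,0,0,0.005,0]
    - [1,0,0,0,0]
    - [1,0,0,0,0]
    - [1,0,0,0,0]
    - [1,0,0,0,0]

```text
clock: 43.93
ee_pos: [444.8, -296.5, 184.3]
tcp_rot: [0.783, 0.622, 0.0, 0.0]
wrist_force: [0.1, -1.0, -0.3]
gripper_width: 23.0
grip_force: 108.9
```

Request:
play_rows:
  motion:
    - [1,0,0,0.005,0]
    - [1,0,0,0.01,0]
    - [1,0,0,0.012,0]
    - [1,0,0,0.012,0]
    - [1,0,0,0.012,0]
    - [1,0,0,0.012,0]
    - [1,0,0,0.008,0]
    - [1,0,0,0.004,0]
    - [1,0,0,0.002,0]
    - [1,0,0,0,0]

```text
clock: 44.77
ee_pos: [444.5, -296.2, 106.7]
tcp_rot: [0.783, 0.622, -0.0, -0.0]
wrist_force: [-0.2, 0.4, -1.0]
gripper_width: 23.0
grip_force: 108.9
```

Request:
play_rows:
  motion:
    - [1,0,0,0.001,0]
    - [1,0,0,0.001,0]
    - [1,0,0,0.0005,0]
    - [1,0,0,0,0]
    - [1,0,0,0,0]

```text
clock: 45.18
ee_pos: [444.7, -296.4, 104.9]
tcp_rot: [0.783, 0.622, 0.0, 0.0]
wrist_force: [0.8, -0.0, -1.3]
gripper_width: 22.8
grip_force: 108.9
```

Request:
play_rows:
  motion:
    - [1,0,0,0.0005,0]
    - [1,0,0,0.0005,0]
    - [1,0,0,0.0005,0]
    - [1,0,0,0,0]
    - [1,0,0,0,0]

```text
clock: 45.6
ee_pos: [444.6, -296.4, 103.4]
tcp_rot: [0.783, 0.622, 0.0, 0.0]
wrist_force: [-1.0, 0.7, 3.8]
gripper_width: 22.7
grip_force: 109.6
```

Shoulder is on the plate (Fz rose). Release gently and rise.

Request:
play_rows:
  motion:
    - [0.6,0,0,0,0]
    - [0.4,0,0,0,0]
    - [0.3,0,0,0,0]
    - [0.3,0,0,0,0]
    - [0.3,0,0,0,0]
    - [0.3,0,0,-0.01,0]
    - [0.3,0,0,-0.025,0]
    - [0.3,0,0,-0.035,0]
    - [0.3,0,0,-0.035,0]
    - [0.3,0,0,-0.03,0]
  force: 40

```text
clock: 46.43
ee_pos: [444.8, -296.4, 241.0]
tcp_rot: [0.783, 0.622, 0.0, 0.001]
wrist_force: [1.0, -1.0, -0.2]
gripper_width: 59.6
grip_force: 0.0
```

Request:
play_rows:
  motion:
    - [0.3,0,0,-0.015,0]
    - [0.3,0,0,0,0]
    - [0.3,0,0,0,0]
    - [0.3,0,0,0,0]
    - [0.3,0,0,0,0]
    - [0.3,0,0,0,0]
    - [0.3,0,0,0,0]

```text
clock: 47.02
ee_pos: [444.0, -295.9, 251.8]
tcp_rot: [0.783, 0.622, -0.0, -0.001]
wrist_force: [0.8, 0.1, 0.1]
gripper_width: 59.8
grip_force: 0.0
```

Run:
```python
from h import *
m,im=look("w13",86,lo=1e6)
print([(np.round(d["location"]),round(d["conf"],2)) for d in search_frame("wrist","stylus")])
it=snapshot("top");si=snapshot("side")
print([(np.round(d["location"]),round(d["conf"],2)) for d in search_frame("top","plug0")])
f=lambda a:cv2.resize(a,(300,300),interpolation=2)
cv2.imwrite("pics/c7.png",np.vstack([np.hstack([f(im[130:230,200:300]),f(it[155:235,238:318])]),np.hstack([f(si[100:180,270:350]),f(si[165:230,215:285])])]))
```

```text
tcp [ 444.  -295.9  251.8] x [0.226 0.974 0.001] w 59.8 t 47.0
[(array([ 449., -291.,  134.]), 0.73)]
[(array([646., -15.,  48.]), 0.72), (array([485., 433.,  16.]), 0.67), (array([539.,   9.,  47.]), 0.59), (array([616., 391.,  16.]), 0.55), (array([545., -49.,  48.]), 0.52), (array([ 700., -351.,   21.]), 0.43)]
```

View pics/c7.png

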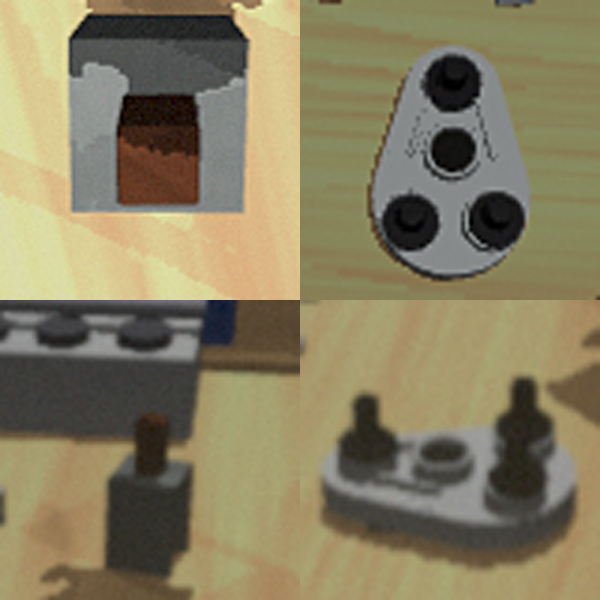

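Wrist, top and side panels show the stylus hanging upright in the rack and the three plugs seated with flanges on the bosses. Each was pressed against a hard stop at an origin height of about 34 mm. Handing in.

```bash
python3 -c "
from workcell import *
print(sign_off())"
```

```text
the job is handed in; nothing more can be done
None
```

I handed the job in at about 47 s: all three black plugs pressed home (bores 0, 1 and 3), one anticlockwise trace with force readings up to about 6 N, and the stylus back in its rack. Force was read only between moves, once as low as 0.9 N between checkpoints; plug seating rests on the press forces and camera views, and no verdict came back.

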